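# Swap a culture dish for an imaging chamber built up in the dish adapter

### The job

The dish is finished: first lift the covered culture dish out of the black adapter plate, keeping it level, and stack it squarely on the single culture dish lying on the bench just in front of you (not those far off beyond the microscope). Then build the imaging chamber in the empty round seat, every piece upright and fully home: the steel base ring in the seat, the white well foot-down in the base ring, the knurled clamp ring over the well onto the base ring, and last the grey windowed lid over the top of the well. Leave the amber vial and the box of cover slips where they stand, and let go of everything.

Things in the scene. Friction and masses are not known exactly. Their poses are not given: they have to be found in the camera images.
- adapter: flat dark metal dish adapter plate, 110 x 160 x 12 mm, lying fixed on the worktop; origin at the centre of its underside, z up, long side along its y. A round seat of 64.5 mm diameter is sunk 4 mm into the middle of its top (seat floor 8 mm above the worktop), with a 46 mm viewing hole below it
- seat (a point): centre of the floor of the adapter's round seat, 8 mm above the worktop and 4 mm below the plate's top
- dish: covered round culture dish with pink medium, 60 mm diameter, 14 mm high, 30 g, at the start in the adapter's seat (so about 10 mm of it stands above the plate); origin at the centre of its underside, z up
- spare_dish: a second covered culture dish just like the first, loose on the worktop, 60 mm diameter, 14 mm high; a dish set on it rests with its underside about 12 mm above the underside of this one. Origin at the centre of its underside, z up
- base_ring: chamber base: bare steel ring lying loose on the worktop, 60 mm outside diameter, 18 mm high, about 0.16 kg; from above a bore of 48 mm, 10 mm deep, with a ledge (8 mm above the underside) round a 32 mm window. It goes into the adapter's seat (2.2 mm play all round). Origin at the centre of its underside, z up
- well: white plastic open well, 36 mm high, about 50 g: a foot flange of 43 mm diameter and 10 mm high, above it a tubular body of 36 mm outside diameter, 30 mm inside. It stands upright; the foot goes into the base ring's bore (2.5 mm play all round), down to the ledge 8 mm above the base ring's underside. Origin at the centre of its underside, z up
- clamp_ring: aluminium clamp ring with a finely knurled rim, 56 mm outside, 42 mm inside diameter, 12 mm high, about 90 g, same both ways up. It passes over the well's body (3 mm play all round; too small for the foot flange) and rests on top of the base ring, 18 mm above the base ring's underside. Origin at the centre of its underside, z up
- lid: grey plastic cap with a round glass window, 48 mm outside diameter, 14 mm high, about 35 g, lying open side down; its skirt is 40 mm inside and 10 mm deep and slips over the top of the well (2 mm play all round) until the inside of the cap rests on the well's rim, its lower edge then 26 mm above the well's underside. Origin at the centre of its lower edge, z up
- vial: bystander: amber glass vial with a black cap, 34 mm diameter, 78 mm high, standing loose; origin at the centre of its underside
- cover_slips: bystander: small pale box of cover slips, 34 x 34 x 14 mm, lying loose near the bench edge; origin at the centre of its underside

How it is judged:
By the outcome, as a careful person would: the job done as asked, in the order asked, and still so for the second after the job is handed in, with the robot touching nothing.
It also fails if it takes over 136 s, if anything falls off the work surface, if the arm or the gripper's body presses on something with over 40 N, if the wrist force passes 120 N, or if a joint passes its speed limit or range.

### The arm

A 6-joint arm with a two-finger parallel gripper is mounted at the origin on a cart in front of the work surface, level with it; the furniture and walls round the work are solid. World frame = base frame: x ahead of the robot, y to its left, z up, the work surface at z = 0. Lengths are in m, angles in rad, forces in N, time in s.
With the tool pointing down it reaches from about 0.3 to 0.775 m from the base axis. Payload 14.6 kg.
Tool frame: the origin (TCP) lies midway between the tips of the shut fingers; the grasp point (between the pads) lies robot.grip_depth behind it (robot.grip_depth is the distance from the TCP to the grasp point, in m); z points along the fingers, y is the line along which they close (so a half turn about z gives the same grasp; the last joint's range is limited). The gripper opens to 94 mm and grips with 3 to 60 N. Pads are 16 mm wide; open, the fingers measure 119 mm over their backs; the gripper's body (75 mm by 177 mm) begins 78 mm behind the grasp point.
Start: joints at [1.208, 0.3, 1.521, -0, 1.321, -0.067], TCP at [0.16, 0.526, 0.205] pointing down, gripper open.
Joint ranges: [-3.03, 3.03], [-0.79, 2.21], [0.23, 2.52], [-1.04, 4.18], [0, 3.07], [-2.55, 2.55]. Speed limits (rad/s): [2.22, 2.22, 2.57, 3.14, 3.14, 3.14].

### API

Orientations are given as [roll, pitch, yaw] about the fixed x, y, z axes, in that order (R = Rz(yaw) Ry(pitch) Rx(roll)).
In Python, from cell import robot gives the robot as it stands.
- The arm moves only by the tool send_rows, never from a script. Its argument "deltas" is a list of rows, each an object of numbers: "dx", "dy", "dz": the shift along the tool's x, y, z each as a share of 3 cm, from -1 to 1; "wx", "wy", "wz": the turn, a rotation vector about the tool's x, y, z each as a share of 180 degrees, from -1 to 1. A call has 1 to 20 rows; each row shifts and turns the commanded pose from where the row before left it, along the tool's axes as they then stand; what a row does not reach is not made up. A row lasts 1/10 s, in which the tool goes at most 50 mm and 8.59 degrees, less where a joint would pass 70% of its speed; a pose out of reach is approached as far as the arm can. A call with a number of a shift or a turn outside -1 to 1 is refused whole. A call with a gripper value outside its range is refused whole. "grip" is the gripper's target within -1 to 1 (fully open at 1, half-way at 0, shut at -1), set as the call begins (left out, the last holds). The fingers move at their own pace and stop on an object; "squeeze" is the grip in N (left out, the last holds). Time passes only in rows, so rows that do not move let the fingers close. It gives the time, the measured TCP pose, the force, the opening and the grip force at its end, in the units of the state.
- robot.read_state(): the state, without advancing time (a new reading comes with each control period).
- robot.get_image(name): name is "side" or "top"; returns a dict with "image" (480x640x3 uint8, red, green, blue), "mtx" (3x3 intrinsics, pixels), "D" ([k1, k2, p1, p2, k3] as OpenCV has them; the pictures are not rectified), "R" (3x3) and "t" (3): a world point X has camera coordinates R X + t. Camera axes: x right, y down, z forward; pixel columns grow to the right and rows downward; lengths in m; the calibration is good to about 2 mm. A picture is of the moment at which its call begins. There is no depth.
- robot.finish_job(): hands the job in; it is judged then, once.
Trained networks look in the newest picture that a camera, given by its name, has taken for a name from the list of things; names that differ only in an ending like _2 or _b are one class to them, and where a whole thing is asked for, a point or a joint stands for the part that bears it (a point fixed in the world has none). Each returns a list of dicts, best first, with "score" (0 to 1); they miss things now and then, are a little off and sometimes report something else, mostly with a low value. They report only what shows in the picture. A call takes as long as a camera call.
- robot.cut_out(name, camera): "mask" (480x640 bool, what is visible of it) and "location" ([row, column] in pixels, amid what is visible of it).
- robot.pinpoint(name, camera): "location" ([row, column] in pixels: a listed point, or the origin of a listed thing).
The state is a dict: "time": time; "q": joint angles; "qd": joint speeds; "joint_torque": joint torques, N m; "eef_pos": TCP position; "tool_rot": TCP orientation; "force": force on the tool from outside, world axes, zero at the start; "torque": the same for the moment, N m; "finger_gap": opening from 0.0 (shut) to 1.0 (fully open); "gripper_force": force on a finger pad.
Only numpy, scipy, OpenCV 4.12 (cv2) and the standard library are available. Lean on these libraries where they do the work, as an engineer would, in place of code of your own. Each camera call takes 0.05 s, during which the arm holds its last target. There are 200 camera calls.

## Working session

There is one attempt and no reset: what is moved stays moved. The work goes in short steps, Python scripts to look and compute and a tool call to move; the robot and the scene stay as the last step left them, time stands still between calls to the robot, and variables do not carry over. Pictures are saved under pics/ and viewed, at most 14 in all, crops included, and the job is handed in when it is done.

Besides the shell and the picture viewer there is one more tool, called after "Call:" as name(argument=value, ...), one argument or row to a line, values as JSON. send_rows: Moves the arm, as the interface text tells. Shift numbers are shares of 3 cm and turn numbers shares of 180 degrees, none past 1 either way. Its arguments: {"type":"object","properties":{"deltas":{"type":"array"},"grip":{"type":"number"},"squeeze":{"type":"number"}},"required":["deltas"]}

```bash
mkdir -p pics; ls; cat > h.py <<'E'
import numpy as np, cv2
from cell import robot
def ray(im,rc):
    p=cv2.undistortPoints(np.array([[[rc[1],rc[0]]]],float),np.array(im["mtx"]),np.array(im["D"]))[0,0]
    R=np.array(im["R"]);t=np.array(im["t"]);return -R.T@t, R.T@np.array([p[0],p[1],1])
def at(im,rc,z):
    c,d=ray(im,rc);return c+d*(z-c[2])/d[2]
def px(im,X):
    r=cv2.projectPoints(np.array([X],float),cv2.Rodrigues(np.array(im["R"]))[0],np.array(im["t"]),np.array(im["mtx"]),np.array(im["D"]))[0][0,0];return r[::-1]
def tri(a,ra,b,rb):
    c1,d1=ray(a,ra);c2,d2=ray(b,rb);d1/=np.linalg.norm(d1);d2/=np.linalg.norm(d2)
    s=np.linalg.lstsq(np.c_[d1,-d2],c2-c1,rcond=None)[0];p=c1+d1*s[0];q=c2+d2*s[1];return (p+q)/2,np.linalg.norm(p-q)
def save(im,n,box=None,k=1):
    i=im["image"][:,:,::-1]
    if box: i=i[box[0]:box[1],box[2]:box[3]]
    cv2.imwrite("pics/"+n+".png",cv2.resize(i,None,fx=k,fy=k,interpolation=cv2.INTER_CUBIC))
E
python3 - <<'E'
from h import *
np.set_printoptions(precision=4,suppress=True)
T=robot.get_image("top");S=robot.get_image("side")
save(T,"t0");save(S,"s0")
print(robot.grip_depth); s=robot.read_state(); print(s)
for n,z in dict(adapter=0,seat=.008,dish=.008,spare_dish=0,base_ring=0,well=0,clamp_ring=0,lid=0,vial=0,cover_slips=0).items():
    for c,im in(("top",T),("side",S)):
        for o in robot.pinpoint(n,c)[:3]: print(n,c,round(o["score"],2),np.round(o["location"],1),at(im,o["location"],z)[:2])
print(at(T,(240,320),0),-T["R"].T@T["t"],-S["R"].T@S["t"])
E
```

```text
pics
0.0188
{'time': 0.1, 'q': array([ 1.2084,  0.3004,  1.5215,  0.    ,  1.3207, -0.0666]), 'qd': array([ 0.0016, -0.0005, -0.0005, -0.0001,  0.0019,  0.0006]), 'joint_torque': array([ -0.0005, -53.2636, -35.3288,   0.0709,   0.0234,  -0.0001]), 'eef_pos': array([0.1602, 0.5259, 0.205 ]), 'tool_rot': array([-3.1405, -0.0001,  2.8458]), 'force': array([ 0.0952, -0.3142, -0.3557]), 'torque': array([-0.0386,  0.0159, -0.0061]), 'gripper_force': 0.0, 'finger_gap': 1.0037595289180228}
adapter top 0.73 [283.9 188.6] [0.4005 0.3281]
adapter top 0.64 [240.5 349.5] [ 0.5431 -0.1037]
adapter side 0.64 [267.5 330.7] [ 0.5422 -0.1075]
seat top 0.82 [240.  350.2] [ 0.5427 -0.1053]
seat side 0.9 [266.6 329. ] [ 0.5321 -0.1149]
seat side 0.57 [304.5 408.6] [ 0.5672 -0.323 ]
spare_dish top 0.71 [228.9 422.9] [ 0.5864 -0.3064]
spare_dish top 0.43 [269.8 426.1] [ 0.4712 -0.316 ]
spare_dish side 0.91 [301.2 408.6] [ 0.586  -0.3049]
base_ring top 0.83 [279.3 190.8] [0.4134 0.3235]
base_ring side 0.47 [219.7 196.5] [0.3968 0.3246]
well top 0.5 [273.7 422.7] [ 0.46   -0.3068]
well side 0.68 [320.9 356.7] [ 0.4584 -0.3045]
clamp_ring top 0.67 [249.8 453. ] [ 0.5309 -0.3897]
clamp_ring side 0.77 [335.1 419. ] [ 0.521  -0.3973]
lid top 0.54 [281.8 238.5] [0.413  0.1931]
lid top 0.39 [228.4 421.7] [ 0.5876 -0.303 ]
lid side 0.58 [235.8 223.1] [0.4137 0.1803]
lid side 0.18 [302.8 409.6] [ 0.5834 -0.3103]
vial side 0.67 [227.  312.9] [0.6412 0.1123]
cover_slips top 0.64 [298.  282.5] [0.3748 0.0706]
cover_slips side 0.67 [257.3 227. ] [0.3704 0.0586]
[ 0.5405 -0.022   0.    ] [ 0.212  -0.0611  1.3835] [ 0.0002 -0.8401  0.4576]
```

View pics/t0.png

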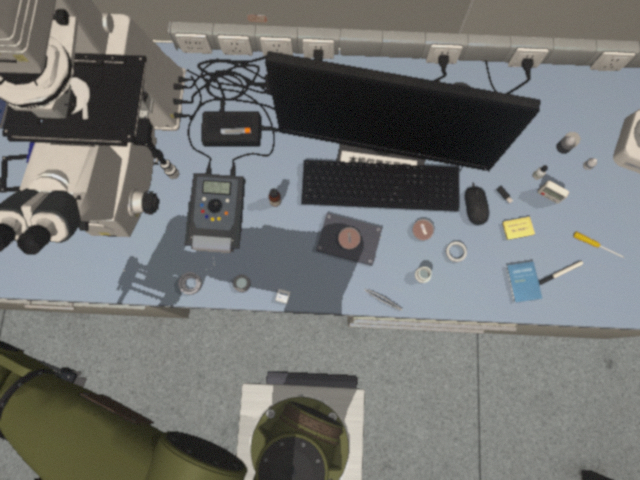

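View pics/s0.png

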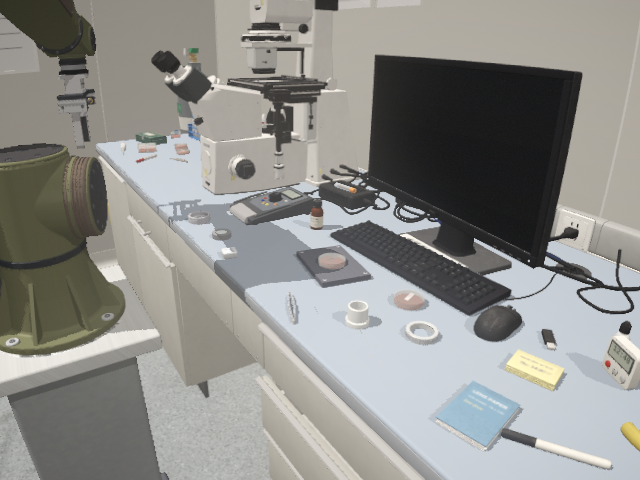

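The top view shows the adapter with its dish at about (240,350), the spare dish at (229,423), the well at (274,423) and the clamp ring at (250,455). The base ring is at (284,190) and the lid at (283,240). The side view agrees. I'll refine these positions by fitting silhouettes to the masks.

```bash
cat >> h.py <<'E'
from scipy.optimize import minimize
a=np.linspace(0,2*np.pi,48,endpoint=False)
def cyl(*prof): return np.concatenate([np.c_[d/2*np.cos(a),d/2*np.sin(a),0*a+z] for d,z in prof])
SH=dict(dish=cyl((60,0),(60,14)),spare_dish=cyl((60,0),(60,14)),base_ring=cyl((60,0),(60,18)),well=cyl((43,0),(43,10),(36,36)),clamp_ring=cyl((56,0),(56,12)),lid=cyl((48,0),(48,14)),
 adapter=np.array([[x,y,z] for x in(-55,55) for y in(-80,80) for z in(0,12)],float))
def sil(im,P,K=4):
    q=cv2.projectPoints(P,cv2.Rodrigues(np.array(im["R"]))[0],np.array(im["t"]),np.array(im["mtx"]),np.array(im["D"]))[0][:,0]
    m=np.zeros((480*K,640*K),np.uint8);cv2.fillConvexPoly(m,np.round(((cv2.convexHull(q.astype(np.float32))+.5)*K)*16).astype(np.int32),1,shift=4)
    return cv2.resize(m.astype(np.float32),(640,480),interpolation=cv2.INTER_AREA)
def fit(n,x0,z,views,yaw=None):
    P=SH[n]/1000
    def cost(v):
        c=0
        if len(v)>2: R=np.array([[np.cos(v[2]),-np.sin(v[2]),0],[np.sin(v[2]),np.cos(v[2]),0],[0,0,1]]);Q=P@R.T
        else: Q=P
        for im,m in views:
            s=sil(im,Q+[v[0],v[1],z]);c+=np.abs(s-m).sum()/m.sum()
        return c/len(views)
    v=list(x0)+([yaw] if yaw is not None else [])
    r=minimize(cost,v,method="Nelder-Mead",options=dict(initial_simplex=np.array([v]+[np.array(v)+np.eye(len(v))[i]*(.006 if i<2 else .1) for i in range(len(v))]),xatol=2e-4,fatol=1e-4))
    return r.x,r.fun
def mask(n,cam,im,x0,z):
    best=None
    for o in robot.cut_out(n,cam):
        p=at(im,o["location"],z)[:2]
        m=cv2.morphologyEx(o["mask"].astype(np.uint8),cv2.MORPH_CLOSE,np.ones((3,3)))
        cs=cv2.findContours(m,cv2.RETR_EXTERNAL,cv2.CHAIN_APPROX_NONE)[0];c=max(cs,key=cv2.contourArea)
        m=np.zeros((480,640),np.uint8);cv2.drawContours(m,[cv2.convexHull(c)],-1,1,-1)
        if np.hypot(*(p-x0))<.05: return m.astype(np.float32),o["score"]
    return None,0
E
python3 - <<'E'
from h import *
np.set_printoptions(precision=4,suppress=True)
T=robot.get_image("top");S=robot.get_image("side")
for n,(x,y,z) in dict(adapter=(.543,-.105,0),dish=(.543,-.105,.008),spare_dish=(.586,-.305,0),base_ring=(.405,.324,0),well=(.459,-.305,0),clamp_ring=(.525,-.393,0),lid=(.413,.187,0)).items():
    V=[]
    for c,im in(("top",T),("side",S)):
        m,sc=mask(n,c,im,np.array((x,y)),z+.007)
        if m is None: print(n,c,"none");continue
        V.append((im,m)); f,e=fit(n,(x,y),z,V[-1:],-.15 if n=="adapter" else None); print(n,c,round(sc,2),f,round(e,3))
    if len(V)==2: f,e=fit(n,(x,y),z,V,-.15 if n=="adapter" else None); print(n,"both",f,round(e,3))
E
```

```text
adapter top 0.92 [ 0.5475 -0.1019 -0.2098] 0.031
adapter side 0.66 [ 0.5438 -0.1049 -0.2233] 0.028
adapter both [ 0.5452 -0.1032 -0.223 ] 0.048
dish top 0.64 [ 0.549  -0.1016] 0.178
dish side 0.82 [ 0.5471 -0.1015] 0.157
dish both [ 0.5468 -0.1017] 0.169
spare_dish top 0.89 [ 0.5851 -0.3045] 0.112
spare_dish side 0.73 [ 0.5812 -0.3074] 0.069
spare_dish both [ 0.5831 -0.3052] 0.117
base_ring top 0.75 [0.4035 0.3243] 0.113
base_ring side 0.51 [0.4033 0.3235] 0.083
base_ring both [0.4028 0.3236] 0.099
well top 0.55 [ 0.4562 -0.3052] 0.075
well side 0.86 [ 0.4537 -0.3092] 0.135
well both [ 0.4562 -0.3058] 0.131
clamp_ring top 0.55 [ 0.5266 -0.3953] 0.14
clamp_ring side 0.95 [ 0.5243 -0.3992] 0.048
clamp_ring both [ 0.526  -0.3974] 0.14
lid top 0.74 [0.4097 0.1844] 0.067
lid side 0.65 [0.4084 0.1796] 0.178
lid both [0.4098 0.1841] 0.134
```

Call:
send_rows(
  deltas=[
    {"wz": -0.04, "dx": -1, "dy": -0.5},
    {"wz": -0.04, "dx": -1, "dy": -1},
    {"dx": -0.6, "dy": -1},
    {"dx": -0.5, "dy": -1},
    {"dx": -0.5, "dy": -1},
    {"dx": -0.5, "dy": -1},
    {"dx": -0.5, "dy": -1},
    {"dx": -0.5, "dy": -1},
    {"dx": -0.5, "dy": -1},
    {"dx": -0.5, "dy": -1},
  ],
  grip=1,
  squeeze=8,
)

```text
invalid input
```

Call:
send_rows(
  deltas=[
    {"dx": 0, "dy": 0, "dz": 0, "wx": 0, "wy": 0, "wz": -0.047},
    {"dx": 0, "dy": 0, "dz": 0, "wx": 0, "wy": 0, "wz": -0.047},
    {"dx": -1, "dy": -1, "dz": 0, "wx": 0, "wy": 0, "wz": 0},
    {"dx": -1, "dy": -1, "dz": 0, "wx": 0, "wy": 0, "wz": 0},
    {"dx": -1, "dy": -1, "dz": 0, "wx": 0, "wy": 0, "wz": 0},
    {"dx": -1, "dy": -1, "dz": 0, "wx": 0, "wy": 0, "wz": 0},
    {"dx": -1, "dy": -1, "dz": 0, "wx": 0, "wy": 0, "wz": 0},
    {"dx": -1, "dy": -1, "dz": 0, "wx": 0, "wy": 0, "wz": 0},
    {"dx": -1, "dy": -1, "dz": 0, "wx": 0, "wy": 0, "wz": 0},
    {"dx": -1, "dy": -1, "dz": 0, "wx": 0, "wy": 0, "wz": 0},
  ],
  grip=1,
  squeeze=8,
)

```text
time: 2.9
eef_pos: [0.4012, 0.2846, 0.2057]
tool_rot: [3.141, 0.0, 3.141]
force: [0.3, 0.5, -0.4]
finger_gap: 1.0
gripper_force: 0.0
```

Call:
send_rows(
  deltas=[
    {"dx": -0.6, "dy": -1},
    {"dx": -0.6, "dy": -1},
    {"dx": -0.6, "dy": -1},
    {"dx": -0.6, "dy": -1},
    {"dx": -0.6, "dy": -1},
    {"dx": -0.6, "dy": -1},
    {"dx": -0.6, "dy": -1},
    {"dx": -0.6, "dy": -1, "dz": 0.7},
    {"dy": -1, "dz": 0.8},
    {"dy": -1, "dz": 1},
    {"dy": -1, "dz": 1},
    {"dy": -1, "dz": 1},
    {"dy": -0.93, "dz": 0.7},
    {},
    {},
  ],
)

```text
invalid input
```

Call:
send_rows(
  deltas=[
    {"dx": -0.6, "dy": -1, "dz": 0, "wx": 0, "wy": 0, "wz": 0},
    {"dx": -0.6, "dy": -1, "dz": 0, "wx": 0, "wy": 0, "wz": 0},
    {"dx": -0.6, "dy": -1, "dz": 0, "wx": 0, "wy": 0, "wz": 0},
    {"dx": -0.6, "dy": -1, "dz": 0, "wx": 0, "wy": 0, "wz": 0},
    {"dx": -0.6, "dy": -1, "dz": 0, "wx": 0, "wy": 0, "wz": 0},
    {"dx": -0.6, "dy": -1, "dz": 0, "wx": 0, "wy": 0, "wz": 0},
    {"dx": -0.6, "dy": -1, "dz": 0, "wx": 0, "wy": 0, "wz": 0},
    {"dx": -0.6, "dy": -1, "dz": 0.7, "wx": 0, "wy": 0, "wz": 0},
    {"dx": 0, "dy": -1, "dz": 0.8, "wx": 0, "wy": 0, "wz": 0},
    {"dx": 0, "dy": -1, "dz": 1, "wx": 0, "wy": 0, "wz": 0},
    {"dx": 0, "dy": -1, "dz": 1, "wx": 0, "wy": 0, "wz": 0},
    {"dx": 0, "dy": -1, "dz": 1, "wx": 0, "wy": 0, "wz": 0},
    {"dx": 0, "dy": -0.93, "dz": 0.7, "wx": 0, "wy": 0, "wz": 0},
    {"dx": 0, "dy": 0, "dz": 0, "wx": 0, "wy": 0, "wz": 0},
  ],
)

```text
time: 4.3
eef_pos: [0.5424, -0.1043, 0.0466]
tool_rot: [3.141, -0.004, 3.138]
force: [0.6, 1.3, -0.2]
finger_gap: 0.999
gripper_force: 0.0
```

Call:
send_rows(
  deltas=[
    {"dx": 0, "dy": 0, "dz": 0.6, "wx": 0, "wy": 0, "wz": 0},
    {"dx": 0, "dy": 0, "dz": 0.4, "wx": 0, "wy": 0, "wz": 0},
    {"dx": 0, "dy": 0, "dz": 0, "wx": 0, "wy": 0, "wz": 0},
    {"dx": 0, "dy": 0, "dz": 0, "wx": 0, "wy": 0, "wz": 0},
  ],
)

```text
time: 4.7
eef_pos: [0.5443, -0.1016, 0.02]
tool_rot: [-3.142, 0.0, -3.142]
force: [0.2, 0.3, -0.4]
finger_gap: 1.001
gripper_force: 0.0
```

```bash
python3 - <<'E'
from h import *
S=robot.get_image("side");save(S,"s1",(180,320,250,440),4);print(robot.read_state()["eef_pos"])
E
```

```text
[ 0.54448066 -0.10167767  0.02025401]
```

View pics/s1.png

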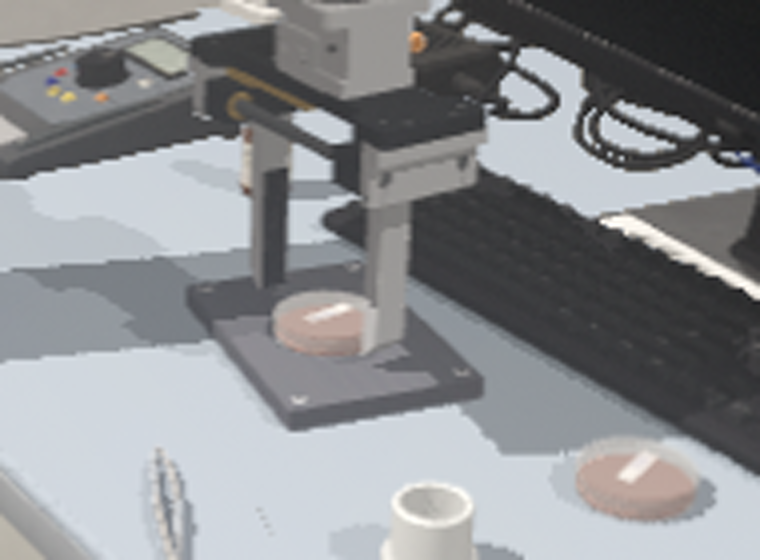

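The side view shows the black pads reaching the tips and straddling the dish in the seat. I'll lower 5 mm and grip.

Call:
send_rows(
  deltas=[
    {"dx": 0, "dy": 0, "dz": 0.18, "wx": 0, "wy": 0, "wz": 0},
    {"dx": 0, "dy": 0, "dz": 0, "wx": 0, "wy": 0, "wz": 0},
    {"dx": 0, "dy": 0, "dz": 0, "wx": 0, "wy": 0, "wz": 0},
    {"dx": 0, "dy": 0, "dz": 0, "wx": 0, "wy": 0, "wz": 0},
    {"dx": 0, "dy": 0, "dz": 0, "wx": 0, "wy": 0, "wz": 0},
    {"dx": 0, "dy": 0, "dz": 0, "wx": 0, "wy": 0, "wz": 0},
    {"dx": 0, "dy": 0, "dz": 0, "wx": 0, "wy": 0, "wz": 0},
    {"dx": 0, "dy": 0, "dz": 0, "wx": 0, "wy": 0, "wz": 0},
  ],
  grip=0.1,
  squeeze=6,
)

```text
time: 5.55
eef_pos: [0.5441, -0.102, 0.0142]
tool_rot: [-3.142, 0.0, 3.141]
force: [0.8, -0.1, 2.5]
finger_gap: 0.611
gripper_force: 6.0
```

Call:
send_rows(
  deltas=[
    {"dx": 0, "dy": 0, "dz": 0, "wx": 0, "wy": 0, "wz": 0},
    {"dx": 0, "dy": 0, "dz": 0, "wx": 0, "wy": 0, "wz": 0},
    {"dx": 0, "dy": 0, "dz": 0, "wx": 0, "wy": 0, "wz": 0.02},
    {"dx": 0, "dy": 0, "dz": 0, "wx": 0, "wy": 0, "wz": 0.04},
    {"dx": 0, "dy": 0, "dz": 0, "wx": 0, "wy": 0, "wz": 0.045},
    {"dx": 0, "dy": 0, "dz": 0, "wx": 0, "wy": 0, "wz": 0.045},
    {"dx": 0, "dy": 0, "dz": 0, "wx": 0, "wy": 0, "wz": 0.045},
    {"dx": 0, "dy": 0, "dz": 0, "wx": 0, "wy": 0, "wz": 0.045},
    {"dx": 0, "dy": 0, "dz": 0, "wx": 0, "wy": 0, "wz": 0.045},
    {"dx": 0, "dy": 0, "dz": 0, "wx": 0, "wy": 0, "wz": 0.045},
    {"dx": 0, "dy": 0, "dz": 0, "wx": 0, "wy": 0, "wz": 0.045},
    {"dx": 0, "dy": 0, "dz": 0, "wx": 0, "wy": 0, "wz": 0.045},
    {"dx": 0, "dy": 0, "dz": 0, "wx": 0, "wy": 0, "wz": 0.045},
    {"dx": 0, "dy": 0, "dz": 0, "wx": 0, "wy": 0, "wz": 0.035},
    {"dx": 0, "dy": 0, "dz": 0, "wx": 0, "wy": 0, "wz": 0},
  ],
  grip=0.6,
)

```text
time: 7.05
eef_pos: [0.544, -0.102, 0.014]
tool_rot: [-3.141, -0.0, 1.569]
force: [-0.9, -0.4, -0.5]
finger_gap: 0.802
gripper_force: 0.0
```

Call:
send_rows(
  deltas=[
    {"dx": 0, "dy": 0, "dz": 0, "wx": 0, "wy": 0, "wz": 0},
    {"dx": 0, "dy": 0, "dz": 0, "wx": 0, "wy": 0, "wz": 0},
    {"dx": 0, "dy": 0, "dz": 0, "wx": 0, "wy": 0, "wz": 0},
    {"dx": 0, "dy": 0, "dz": 0, "wx": 0, "wy": 0, "wz": 0},
    {"dx": 0, "dy": 0, "dz": 0, "wx": 0, "wy": 0, "wz": 0},
    {"dx": 0, "dy": 0, "dz": 0, "wx": 0, "wy": 0, "wz": 0},
  ],
  grip=0.1,
  squeeze=8,
)

```text
time: 7.65
eef_pos: [0.544, -0.102, 0.014]
tool_rot: [-3.142, 0.0, 1.571]
force: [0.2, 0.1, 0.0]
finger_gap: 0.609
gripper_force: 8.0
```

```bash
python3 - <<'E'
from h import *
T=robot.get_image("top")
for p in ((208,423),(208,400),(208,450)): print(at(T,p,.015),at(T,p,0.0))
save(T,"t1",(190,290,360,480),6)
E
```

```text
[ 0.64239209 -0.3035422   0.015     ] [ 0.64710946 -0.30620005  0.        ]
[ 0.63924942 -0.23970218  0.015     ] [ 0.64393234 -0.24166029  0.        ]
[ 0.64608103 -0.3784753   0.015     ] [ 0.65083883 -0.38195448  0.        ]
```

Call:
send_rows(
  deltas=[
    {"dx": 0, "dy": 0, "dz": -0.2, "wx": 0, "wy": 0, "wz": 0},
    {"dx": 0, "dy": 0, "dz": -0.4, "wx": 0, "wy": 0, "wz": 0},
    {"dx": 0, "dy": 0, "dz": -0.7, "wx": 0, "wy": 0, "wz": 0},
    {"dx": 0, "dy": 0, "dz": -0.7, "wx": 0, "wy": 0, "wz": 0},
    {"dx": -0.3, "dy": 0.1, "dz": 0, "wx": 0, "wy": 0, "wz": 0},
    {"dx": -0.6, "dy": 0.1, "dz": 0, "wx": 0, "wy": 0, "wz": -0.02},
    {"dx": -0.7, "dy": 0.1, "dz": 0, "wx": 0, "wy": 0, "wz": -0.03},
    {"dx": -0.7, "dy": 0, "dz": 0, "wx": 0, "wy": 0, "wz": -0.04},
    {"dx": -0.7, "dy": -0.1, "dz": 0, "wx": 0, "wy": 0, "wz": -0.04},
    {"dx": -0.7, "dy": -0.1, "dz": 0, "wx": 0, "wy": 0, "wz": -0.04},
    {"dx": -0.6, "dy": -0.1, "dz": 0, "wx": 0, "wy": 0, "wz": -0.04},
    {"dx": -0.5, "dy": 0, "dz": 0, "wx": 0, "wy": 0, "wz": -0.03},
    {"dx": 0, "dy": 0, "dz": 0, "wx": 0, "wy": 0, "wz": -0.01},
    {"dx": 0, "dy": 0, "dz": 0, "wx": 0, "wy": 0, "wz": 0},
  ],
)

```text
time: 9.1
eef_pos: [0.5816, -0.2415, 0.0733]
tool_rot: [-3.141, -0.001, 2.356]
force: [-0.2, -0.1, -0.3]
finger_gap: 0.611
gripper_force: 8.0
```

View pics/t1.png

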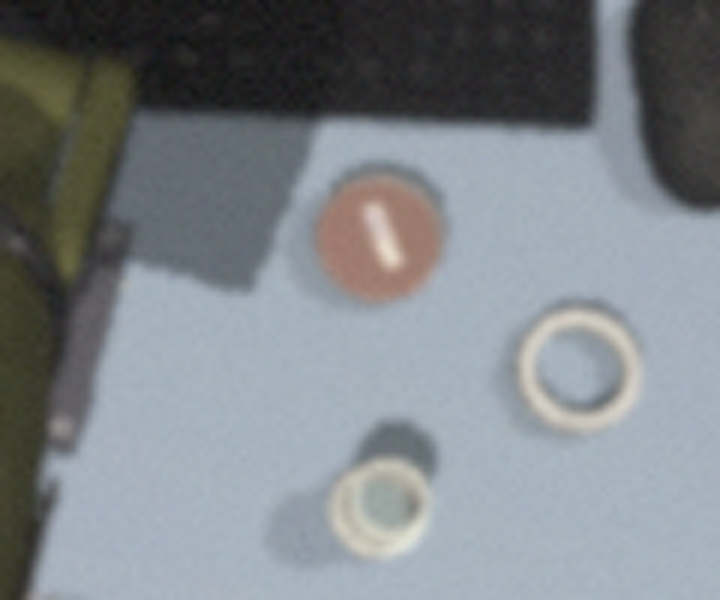

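The spare dish is clear on all sides, and the keyboard edge is about 59 mm beyond it in x. I'll place it with the fingers on the diagonal.

Call:
send_rows(
  deltas=[
    {"dx": -0.4, "dy": -0.4, "dz": 0, "wx": 0, "wy": 0, "wz": 0},
    {"dx": -0.6, "dy": -0.6, "dz": 0.2, "wx": 0, "wy": 0, "wz": 0},
    {"dx": -0.5, "dy": -0.5, "dz": 0.5, "wx": 0, "wy": 0, "wz": 0},
    {"dx": 0, "dy": 0, "dz": 0.5, "wx": 0, "wy": 0, "wz": 0},
    {"dx": 0, "dy": 0, "dz": 0.3, "wx": 0, "wy": 0, "wz": 0},
    {"dx": 0, "dy": 0, "dz": 0.1, "wx": 0, "wy": 0, "wz": 0},
    {"dx": 0, "dy": 0, "dz": 0, "wx": 0, "wy": 0, "wz": 0},
    {"dx": 0, "dy": 0, "dz": 0, "wx": 0, "wy": 0, "wz": 0},
  ],
)

```text
time: 9.9
eef_pos: [0.5823, -0.3041, 0.0268]
tool_rot: [3.141, 0.001, 2.356]
force: [-0.0, -0.1, 1.2]
finger_gap: 0.612
gripper_force: 8.0
```

```bash
python3 - <<'E'
from h import *
S=robot.get_image("side");save(S,"s2",(230,350,320,480),5);print(robot.read_state()["eef_pos"],robot.read_state()["force"])
E
```

```text
[ 0.58232327 -0.30423752  0.02686062] [-0.26373332  0.45682802 -0.03470759]
```

View pics/s2.png

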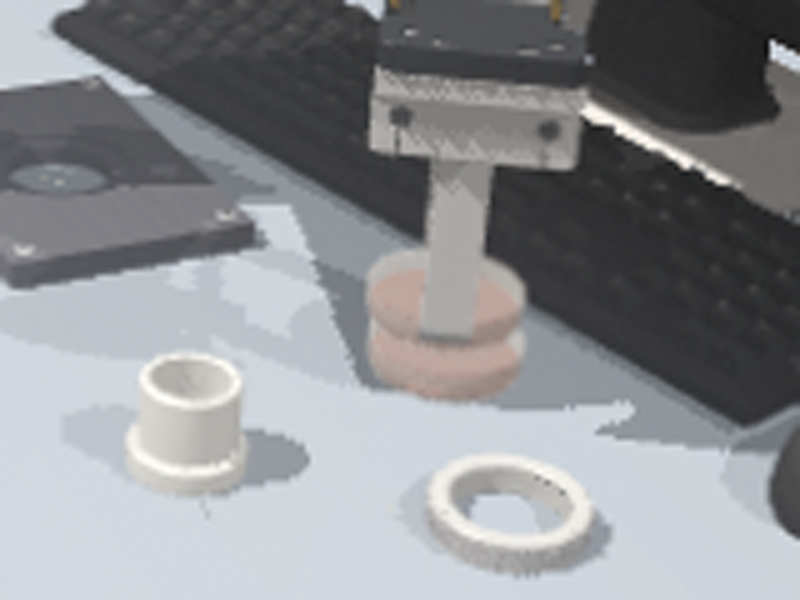

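The held dish sits aligned just above the spare. I'll lower it the last 8 mm.

Call:
send_rows(
  deltas=[
    {"dx": 0, "dy": 0, "dz": 0.12, "wx": 0, "wy": 0, "wz": 0},
    {"dx": 0, "dy": 0, "dz": 0.08, "wx": 0, "wy": 0, "wz": 0},
    {"dx": 0, "dy": 0, "dz": 0.07, "wx": 0, "wy": 0, "wz": 0},
    {"dx": 0, "dy": 0, "dz": 0, "wx": 0, "wy": 0, "wz": 0},
    {"dx": 0, "dy": 0, "dz": 0, "wx": 0, "wy": 0, "wz": 0},
  ],
)

```text
time: 10.45
eef_pos: [0.5818, -0.3045, 0.0179]
tool_rot: [-3.142, -0.0, 2.356]
force: [0.5, -0.4, 0.2]
finger_gap: 0.615
gripper_force: 8.0
```

Call:
send_rows(
  deltas=[
    {"dx": 0, "dy": 0, "dz": 0, "wx": 0, "wy": 0, "wz": 0},
    {"dx": 0, "dy": 0, "dz": 0, "wx": 0, "wy": 0, "wz": 0},
    {"dx": 0, "dy": 0, "dz": 0, "wx": 0, "wy": 0, "wz": 0},
    {"dx": 0, "dy": 0, "dz": 0.2, "wx": 0, "wy": 0, "wz": 0},
    {"dx": 0, "dy": 0, "dz": 0.26, "wx": 0, "wy": 0, "wz": 0},
    {"dx": 0, "dy": 0, "dz": 0, "wx": 0, "wy": 0, "wz": 0},
    {"dx": 0, "dy": 0, "dz": 0, "wx": 0, "wy": 0, "wz": 0},
  ],
  grip=0.55,
)

```text
time: 11.15
eef_pos: [0.5817, -0.3044, 0.0037]
tool_rot: [-3.141, -0.001, 2.356]
force: [-0.0, 0.7, 0.2]
finger_gap: 0.778
gripper_force: 0.0
```

Call:
send_rows(
  deltas=[
    {"dx": 0, "dy": 0, "dz": 0, "wx": 0, "wy": 0, "wz": 0},
    {"dx": 0, "dy": 0, "dz": 0, "wx": 0, "wy": 0, "wz": 0},
    {"dx": 0, "dy": 0, "dz": 0, "wx": 0, "wy": 0, "wz": 0},
    {"dx": 0, "dy": 0, "dz": 0, "wx": 0, "wy": 0, "wz": 0},
    {"dx": 0, "dy": 0, "dz": 0, "wx": 0, "wy": 0, "wz": 0},
    {"dx": 0, "dy": 0, "dz": 0, "wx": 0, "wy": 0, "wz": 0},
  ],
  grip=0.1,
  squeeze=5,
)

```text
time: 11.75
eef_pos: [0.582, -0.3046, 0.0044]
tool_rot: [3.141, 0.0, 2.356]
force: [-0.8, -0.6, 2.0]
finger_gap: 0.615
gripper_force: 5.0
```

Call:
send_rows(
  deltas=[
    {"dx": 0, "dy": 0, "dz": 0, "wx": 0, "wy": 0, "wz": 0},
    {"dx": 0, "dy": 0, "dz": 0, "wx": 0, "wy": 0, "wz": 0},
    {"dx": 0, "dy": 0, "dz": 0, "wx": 0, "wy": 0, "wz": 0.02},
    {"dx": 0, "dy": 0, "dz": 0, "wx": 0, "wy": 0, "wz": 0.04},
    {"dx": 0, "dy": 0, "dz": 0, "wx": 0, "wy": 0, "wz": 0.045},
    {"dx": 0, "dy": 0, "dz": 0, "wx": 0, "wy": 0, "wz": 0.045},
    {"dx": 0, "dy": 0, "dz": 0, "wx": 0, "wy": 0, "wz": 0.045},
    {"dx": 0, "dy": 0, "dz": 0, "wx": 0, "wy": 0, "wz": 0.045},
    {"dx": 0, "dy": 0, "dz": 0, "wx": 0, "wy": 0, "wz": 0.045},
    {"dx": 0, "dy": 0, "dz": 0, "wx": 0, "wy": 0, "wz": 0.045},
    {"dx": 0, "dy": 0, "dz": 0, "wx": 0, "wy": 0, "wz": 0.045},
    {"dx": 0, "dy": 0, "dz": 0, "wx": 0, "wy": 0, "wz": 0.045},
    {"dx": 0, "dy": 0, "dz": 0, "wx": 0, "wy": 0, "wz": 0.045},
    {"dx": 0, "dy": 0, "dz": 0, "wx": 0, "wy": 0, "wz": 0.035},
    {"dx": 0, "dy": 0, "dz": 0, "wx": 0, "wy": 0, "wz": 0},
  ],
  grip=0.55,
)

```text
time: 13.25
eef_pos: [0.5818, -0.3044, 0.004]
tool_rot: [-3.141, 0.0, 0.783]
force: [-0.2, 0.7, 0.4]
finger_gap: 0.778
gripper_force: 0.0
```

Call:
send_rows(
  deltas=[
    {"dx": 0, "dy": 0, "dz": 0, "wx": 0, "wy": 0, "wz": 0},
    {"dx": 0, "dy": 0, "dz": 0, "wx": 0, "wy": 0, "wz": 0},
    {"dx": 0, "dy": 0, "dz": 0, "wx": 0, "wy": 0, "wz": 0},
    {"dx": 0, "dy": 0, "dz": 0, "wx": 0, "wy": 0, "wz": 0},
    {"dx": 0, "dy": 0, "dz": 0, "wx": 0, "wy": 0, "wz": 0},
    {"dx": 0, "dy": 0, "dz": 0, "wx": 0, "wy": 0, "wz": 0},
  ],
  grip=0.1,
)

```text
time: 13.85
eef_pos: [0.5818, -0.3045, 0.0041]
tool_rot: [-3.141, 0.0, 0.785]
force: [-0.0, -0.1, -0.5]
finger_gap: 0.614
gripper_force: 5.0
```

Call:
send_rows(
  deltas=[
    {"dx": 0, "dy": 0, "dz": 0, "wx": 0, "wy": 0, "wz": 0},
    {"dx": 0, "dy": 0, "dz": 0, "wx": 0, "wy": 0, "wz": 0},
    {"dx": 0, "dy": 0, "dz": -0.4, "wx": 0, "wy": 0, "wz": 0},
    {"dx": 0, "dy": 0, "dz": -0.7, "wx": 0, "wy": 0, "wz": 0},
    {"dx": 0, "dy": 0, "dz": -0.9, "wx": 0, "wy": 0, "wz": 0},
    {"dx": 0, "dy": 0, "dz": -0.9, "wx": 0, "wy": 0, "wz": -0.042},
    {"dx": 0, "dy": 0, "dz": 0, "wx": 0, "wy": 0, "wz": -0.042},
    {"dx": 0, "dy": 0, "dz": 0, "wx": 0, "wy": 0, "wz": -0.042},
    {"dx": 0, "dy": 0, "dz": 0, "wx": 0, "wy": 0, "wz": -0.042},
    {"dx": 0, "dy": 0, "dz": 0, "wx": 0, "wy": 0, "wz": -0.042},
    {"dx": 0, "dy": 0, "dz": 0, "wx": 0, "wy": 0, "wz": -0.04},
    {"dx": 0.4, "dy": 0, "dz": 0, "wx": 0, "wy": 0, "wz": 0},
    {"dx": 0.8, "dy": -0.2, "dz": 0, "wx": 0, "wy": 0, "wz": 0},
    {"dx": 1, "dy": -0.4, "dz": 0, "wx": 0, "wy": 0, "wz": 0},
    {"dx": 1, "dy": -0.4, "dz": 0, "wx": 0, "wy": 0, "wz": 0},
    {"dx": 1, "dy": -0.4, "dz": 0, "wx": 0, "wy": 0, "wz": 0},
    {"dx": 1, "dy": -0.4, "dz": 0, "wx": 0, "wy": 0, "wz": 0},
    {"dx": 1, "dy": -0.4, "dz": 0, "wx": 0, "wy": 0, "wz": 0},
    {"dx": 1, "dy": -0.4, "dz": 0, "wx": 0, "wy": 0, "wz": 0},
    {"dx": 1, "dy": -0.4, "dz": 0, "wx": 0, "wy": 0, "wz": 0},
  ],
  grip=0.6,
)

```text
time: 15.85
eef_pos: [0.4912, -0.0567, 0.0918]
tool_rot: [3.141, 0.0, 1.566]
force: [0.4, 0.3, -0.4]
finger_gap: 0.801
gripper_force: 0.0
```

Call:
send_rows(
  deltas=[
    {"dx": 1, "dy": -0.3, "dz": 0, "wx": 0, "wy": 0, "wz": 0},
    {"dx": 1, "dy": -0.3, "dz": 0, "wx": 0, "wy": 0, "wz": 0},
    {"dx": 1, "dy": -0.3, "dz": 0, "wx": 0, "wy": 0, "wz": 0},
    {"dx": 1, "dy": -0.3, "dz": 0, "wx": 0, "wy": 0, "wz": 0},
    {"dx": 1, "dy": -0.3, "dz": 0, "wx": 0, "wy": 0, "wz": 0},
    {"dx": 1, "dy": -0.3, "dz": 0, "wx": 0, "wy": 0, "wz": 0},
    {"dx": 1, "dy": -0.3, "dz": 0, "wx": 0, "wy": 0, "wz": 0},
    {"dx": 1, "dy": -0.3, "dz": 0, "wx": 0, "wy": 0, "wz": 0},
    {"dx": 1, "dy": -0.3, "dz": 0, "wx": 0, "wy": 0, "wz": 0},
    {"dx": 1, "dy": 0, "dz": 0, "wx": 0, "wy": 0, "wz": 0},
    {"dx": 0.8, "dy": 0, "dz": 0, "wx": 0, "wy": 0, "wz": 0},
    {"dx": 0.5, "dy": 0, "dz": 0, "wx": 0, "wy": 0, "wz": 0},
    {"dx": 0.3, "dy": 0, "dz": 0, "wx": 0, "wy": 0, "wz": 0},
    {"dx": 0, "dy": 0, "dz": 0, "wx": 0, "wy": 0, "wz": 0},
  ],
  grip=0.9,
)

```text
time: 17.25
eef_pos: [0.4109, 0.29, 0.0912]
tool_rot: [3.142, -0.0, 1.57]
force: [0.1, -0.2, -0.7]
finger_gap: 0.949
gripper_force: 0.0
```

```bash
python3 - <<'E'
from h import *
T=robot.get_image("top");S=robot.get_image("side")
save(S,"s3",(130,280,130,330),4)
for n,c,x0,z in(("spare_dish","top",(.582,-.305),.0),("dish","side",(.582,-.305),.012),("base_ring","side",(.4025,.3245),0.)):
    im=T if c=="top" else S
    m,sc=mask(n,c,im,np.array(x0),z+.007)
    if m is not None: print(n,c,sc,fit(n,x0,z,[(im,m)]))
v=np.hstack([T["image"][190:290,370:470],S["image"][250:350,360:460]])[:,:,::-1]
cv2.imwrite("pics/v3.png",cv2.resize(v,None,fx=4,fy=4,interpolation=cv2.INTER_CUBIC));print(robot.read_state()["eef_pos"])
E
```

```text
dish side 0.61 (array([ 0.58192346, -0.30389423]), np.float64(0.11762640625238419))
base_ring side 0.74 (array([0.40319141, 0.32119531]), np.float64(0.13511410355567932))
[0.41128832 0.28890674 0.09122182]
```

View pics/s3.png

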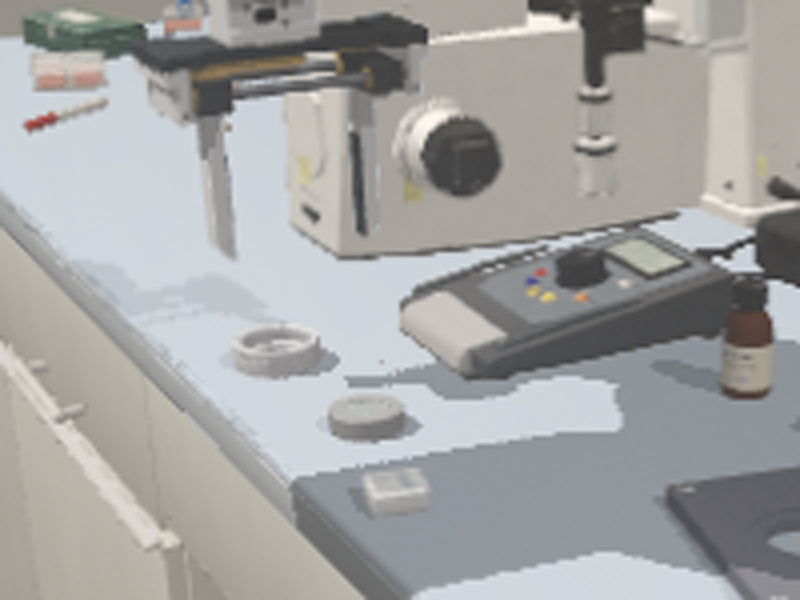

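View pics/v3.png

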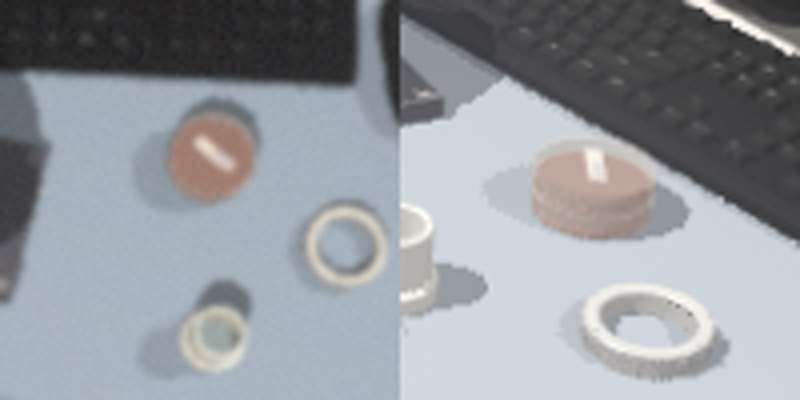

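The dishes are stacked and aligned in both views. The base ring is clear of the meter and the lid, so I'm moving over it and descending.

Call:
send_rows(
  deltas=[
    {"dx": 0.55, "dy": -0.14, "dz": 0, "wx": 0, "wy": 0, "wz": 0},
    {"dx": 0.6, "dy": -0.14, "dz": 0.4, "wx": 0, "wy": 0, "wz": 0},
    {"dx": 0, "dy": 0, "dz": 0.8, "wx": 0, "wy": 0, "wz": 0},
    {"dx": 0, "dy": 0, "dz": 0.8, "wx": 0, "wy": 0, "wz": 0},
    {"dx": 0, "dy": 0, "dz": 0.5, "wx": 0, "wy": 0, "wz": 0},
    {"dx": 0, "dy": 0, "dz": 0.3, "wx": 0, "wy": 0, "wz": 0},
    {"dx": 0, "dy": 0, "dz": 0, "wx": 0, "wy": 0, "wz": 0},
    {"dx": 0, "dy": 0, "dz": 0, "wx": 0, "wy": 0, "wz": 0},
  ],
  grip=0.9,
)

```text
time: 18.3
eef_pos: [0.4032, 0.3241, 0.0078]
tool_rot: [3.141, -0.0, 1.57]
force: [-1.2, -0.3, 0.5]
finger_gap: 0.949
gripper_force: 0.0
```

Call:
send_rows(
  deltas=[
    {"dx": 0, "dy": 0, "dz": 0, "wx": 0, "wy": 0, "wz": 0},
    {"dx": 0, "dy": 0, "dz": 0, "wx": 0, "wy": 0, "wz": 0},
    {"dx": 0, "dy": 0, "dz": 0, "wx": 0, "wy": 0, "wz": 0},
    {"dx": 0, "dy": 0, "dz": 0, "wx": 0, "wy": 0, "wz": 0},
    {"dx": 0, "dy": 0, "dz": 0, "wx": 0, "wy": 0, "wz": 0},
    {"dx": 0, "dy": 0, "dz": 0, "wx": 0, "wy": 0, "wz": 0},
    {"dx": 0, "dy": 0, "dz": 0, "wx": 0, "wy": 0, "wz": 0},
    {"dx": 0, "dy": 0, "dz": 0, "wx": 0, "wy": 0, "wz": 0},
  ],
  grip=0.1,
  squeeze=8,
)

```text
time: 19.1
eef_pos: [0.4028, 0.3242, 0.0073]
tool_rot: [3.141, -0.0, 1.57]
force: [-2.2, 0.0, 4.7]
finger_gap: 0.629
gripper_force: 8.0
```

Call:
send_rows(
  deltas=[
    {"dx": 0, "dy": 0, "dz": 0, "wx": 0, "wy": 0, "wz": 0},
    {"dx": 0, "dy": 0, "dz": 0, "wx": 0, "wy": 0, "wz": 0},
    {"dx": 0, "dy": 0, "dz": 0, "wx": 0, "wy": 0, "wz": -0.02},
    {"dx": 0, "dy": 0, "dz": 0, "wx": 0, "wy": 0, "wz": -0.04},
    {"dx": 0, "dy": 0, "dz": 0, "wx": 0, "wy": 0, "wz": -0.045},
    {"dx": 0, "dy": 0, "dz": 0, "wx": 0, "wy": 0, "wz": -0.045},
    {"dx": 0, "dy": 0, "dz": 0, "wx": 0, "wy": 0, "wz": -0.045},
    {"dx": 0, "dy": 0, "dz": 0, "wx": 0, "wy": 0, "wz": -0.045},
    {"dx": 0, "dy": 0, "dz": 0, "wx": 0, "wy": 0, "wz": -0.045},
    {"dx": 0, "dy": 0, "dz": 0, "wx": 0, "wy": 0, "wz": -0.045},
    {"dx": 0, "dy": 0, "dz": 0, "wx": 0, "wy": 0, "wz": -0.045},
    {"dx": 0, "dy": 0, "dz": 0, "wx": 0, "wy": 0, "wz": -0.045},
    {"dx": 0, "dy": 0, "dz": 0, "wx": 0, "wy": 0, "wz": -0.045},
    {"dx": 0, "dy": 0, "dz": 0, "wx": 0, "wy": 0, "wz": -0.035},
    {"dx": 0, "dy": 0, "dz": 0, "wx": 0, "wy": 0, "wz": 0},
  ],
  grip=0.6,
)

```text
time: 20.6
eef_pos: [0.4027, 0.324, 0.007]
tool_rot: [-3.141, -0.0, -3.14]
force: [0.2, 0.2, 0.2]
finger_gap: 0.798
gripper_force: 0.0
```

Call:
send_rows(
  deltas=[
    {"dx": 0, "dy": 0, "dz": 0, "wx": 0, "wy": 0, "wz": 0},
    {"dx": 0, "dy": 0, "dz": 0, "wx": 0, "wy": 0, "wz": 0},
    {"dx": 0, "dy": 0, "dz": 0, "wx": 0, "wy": 0, "wz": 0},
    {"dx": 0, "dy": 0, "dz": 0, "wx": 0, "wy": 0, "wz": 0},
    {"dx": 0, "dy": 0, "dz": 0, "wx": 0, "wy": 0, "wz": 0},
    {"dx": 0, "dy": 0, "dz": 0, "wx": 0, "wy": 0, "wz": 0},
  ],
  grip=0.1,
  squeeze=25,
)

```text
time: 21.2
eef_pos: [0.4027, 0.3241, 0.0071]
tool_rot: [-3.142, -0.0, 3.141]
force: [0.2, -0.4, -2.0]
finger_gap: 0.628
gripper_force: 25.0
```

Call:
send_rows(
  deltas=[
    {"dx": 0, "dy": 0, "dz": -0.2, "wx": 0, "wy": 0, "wz": 0},
    {"dx": 0, "dy": 0, "dz": -0.5, "wx": 0, "wy": 0, "wz": 0},
    {"dx": 0, "dy": 0, "dz": -0.8, "wx": 0, "wy": 0, "wz": 0},
    {"dx": 0, "dy": -0.4, "dz": -0.7, "wx": 0, "wy": 0, "wz": 0},
    {"dx": -0.2, "dy": -0.7, "dz": 0, "wx": 0, "wy": 0, "wz": 0},
    {"dx": -0.3, "dy": -0.8, "dz": 0, "wx": 0, "wy": 0, "wz": 0},
    {"dx": -0.3, "dy": -0.8, "dz": 0, "wx": 0, "wy": 0, "wz": 0},
    {"dx": -0.3, "dy": -0.8, "dz": 0, "wx": 0, "wy": 0, "wz": 0},
    {"dx": -0.3, "dy": -0.8, "dz": 0, "wx": 0, "wy": 0, "wz": 0},
    {"dx": -0.3, "dy": -0.8, "dz": 0, "wx": 0, "wy": 0, "wz": 0},
    {"dx": -0.3, "dy": -0.8, "dz": 0, "wx": 0, "wy": 0, "wz": 0},
    {"dx": -0.3, "dy": -0.8, "dz": 0, "wx": 0, "wy": 0, "wz": 0},
    {"dx": -0.3, "dy": -0.8, "dz": 0, "wx": 0, "wy": 0, "wz": 0},
    {"dx": -0.3, "dy": -0.8, "dz": 0, "wx": 0, "wy": 0, "wz": 0},
    {"dx": -0.3, "dy": -0.8, "dz": 0, "wx": 0, "wy": 0, "wz": 0},
    {"dx": -0.3, "dy": -0.8, "dz": 0, "wx": 0, "wy": 0, "wz": 0},
    {"dx": -0.3, "dy": -0.8, "dz": 0, "wx": 0, "wy": 0, "wz": 0},
    {"dx": -0.3, "dy": -0.8, "dz": 0, "wx": 0, "wy": 0, "wz": 0},
    {"dx": -0.3, "dy": -0.8, "dz": 0, "wx": 0, "wy": 0, "wz": 0},
  ],
)

```text
time: 23.1
eef_pos: [0.5349, -0.046, 0.0736]
tool_rot: [-3.142, 0.0, 3.141]
force: [0.1, 0.7, -1.3]
finger_gap: 0.626
gripper_force: 25.0
```

```bash
python3 - <<'E'
from h import *
np.set_printoptions(precision=4,suppress=True)
T=robot.get_image("top");S=robot.get_image("side")
for c,im in(("top",T),("side",S)):
    for o in robot.pinpoint("seat",c)[:2]: print(c,o["score"],at(im,o["location"],.008))
    m,sc=mask("adapter",c,im,np.array((.545,-.103)),.01)
    if m is not None: print(sc,fit("adapter",(.545,-.103),0,[(im,m)],-.22))
save(S,"s4",(200,320,250,410),5);print(robot.read_state()["eef_pos"])
E
```

```text
top 0.59 [ 0.5452 -0.1027  0.008 ]
side 0.61 [ 0.5288 -0.1185  0.008 ]
0.93 (array([ 0.5437, -0.1044, -0.2281]), np.float64(0.02929970994591713))
[ 0.5343 -0.0443  0.0733]
```

View pics/s4.png

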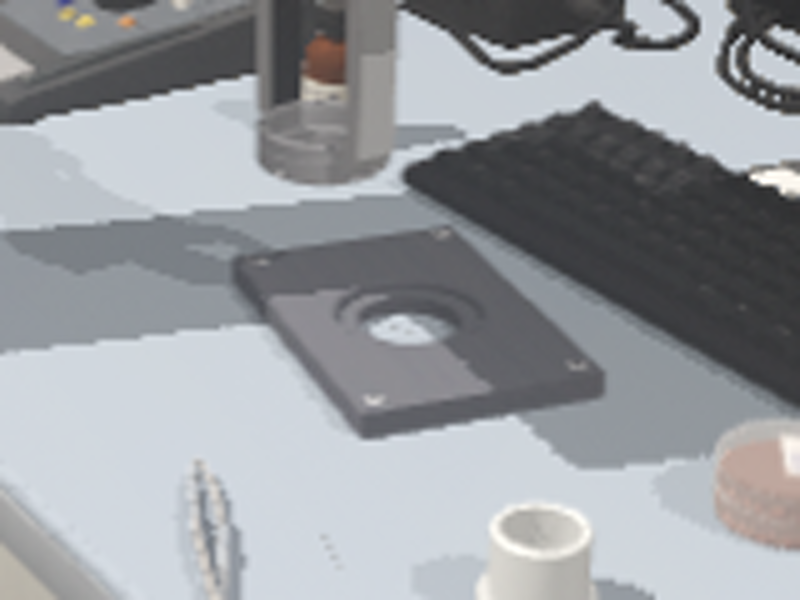

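The empty seat is clearly visible and the ring is held level. I'm moving over the seat and lowering to about 1 cm above it.

Call:
send_rows(
  deltas=[
    {"dx": -0.14, "dy": -0.8, "dz": 0, "wx": 0, "wy": 0, "wz": 0},
    {"dx": -0.1, "dy": -0.7, "dz": 0.3, "wx": 0, "wy": 0, "wz": 0},
    {"dx": -0.1, "dy": -0.46, "dz": 0.5, "wx": 0, "wy": 0, "wz": 0},
    {"dx": 0, "dy": 0, "dz": 0.5, "wx": 0, "wy": 0, "wz": 0},
    {"dx": 0, "dy": 0, "dz": 0.14, "wx": 0, "wy": 0, "wz": 0},
    {"dx": 0, "dy": 0, "dz": 0, "wx": 0, "wy": 0, "wz": 0},
    {"dx": 0, "dy": 0, "dz": 0, "wx": 0, "wy": 0, "wz": 0},
  ],
)

```text
time: 24.1
eef_pos: [0.5449, -0.103, 0.0304]
tool_rot: [-3.142, 0.0, -3.141]
force: [0.1, -0.2, -1.5]
finger_gap: 0.624
gripper_force: 25.0
```

Call:
send_rows(
  deltas=[
    {"dx": 0, "dy": 0, "dz": 0.15, "wx": 0, "wy": 0, "wz": 0},
    {"dx": 0, "dy": 0, "dz": 0.12, "wx": 0, "wy": 0, "wz": 0},
    {"dx": 0, "dy": 0, "dz": 0.08, "wx": 0, "wy": 0, "wz": 0},
    {"dx": 0, "dy": 0, "dz": 0.07, "wx": 0, "wy": 0, "wz": 0},
    {"dx": 0, "dy": 0, "dz": 0.06, "wx": 0, "wy": 0, "wz": 0},
    {"dx": 0, "dy": 0, "dz": 0, "wx": 0, "wy": 0, "wz": 0},
  ],
)

```text
time: 24.7
eef_pos: [0.5446, -0.1038, 0.0153]
tool_rot: [3.141, -0.0, 3.141]
force: [0.7, 0.6, -1.0]
finger_gap: 0.626
gripper_force: 25.0
```

Call:
send_rows(
  deltas=[
    {"dx": 0, "dy": 0, "dz": 0, "wx": 0, "wy": 0, "wz": 0},
    {"dx": 0, "dy": 0, "dz": 0, "wx": 0, "wy": 0, "wz": 0},
    {"dx": 0, "dy": 0, "dz": 0, "wx": 0, "wy": 0, "wz": 0},
    {"dx": 0, "dy": 0, "dz": -0.5, "wx": 0, "wy": 0, "wz": 0},
    {"dx": 0, "dy": 0, "dz": -0.9, "wx": 0, "wy": 0, "wz": 0},
    {"dx": 0, "dy": 0, "dz": -0.8, "wx": 0, "wy": 0, "wz": 0},
    {"dx": 0.3, "dy": -0.5, "dz": 0, "wx": 0, "wy": 0, "wz": 0},
    {"dx": 0.4, "dy": -0.9, "dz": 0, "wx": 0, "wy": 0, "wz": 0},
    {"dx": 0.4, "dy": -0.9, "dz": 0, "wx": 0, "wy": 0, "wz": 0},
    {"dx": 0.4, "dy": -0.9, "dz": 0, "wx": 0, "wy": 0, "wz": 0},
    {"dx": 0.4, "dy": -0.9, "dz": 0, "wx": 0, "wy": 0, "wz": 0},
    {"dx": 0.4, "dy": -0.9, "dz": 0, "wx": 0, "wy": 0, "wz": 0},
    {"dx": 0.4, "dy": -0.9, "dz": 0, "wx": 0, "wy": 0, "wz": 0},
    {"dx": 0.29, "dy": -0.6, "dz": 0, "wx": 0, "wy": 0, "wz": 0},
    {"dx": 0, "dy": -0.29, "dz": 0, "wx": 0, "wy": 0, "wz": 0},
    {"dx": 0, "dy": 0, "dz": 0, "wx": 0, "wy": 0, "wz": 0},
    {"dx": 0, "dy": 0, "dz": 0, "wx": 0, "wy": 0, "wz": 0},
  ],
  grip=0.6,
)

```text
time: 26.4
eef_pos: [0.4554, -0.3069, 0.0819]
tool_rot: [-3.142, 0.0, 3.141]
force: [-0.1, 0.5, -0.8]
finger_gap: 0.803
gripper_force: 0.0
```

```bash
python3 - <<'E'
from h import *
np.set_printoptions(precision=4,suppress=True)
S=robot.get_image("side")
for n,x0,z in(("base_ring",(.5446,-.1035),.008),("well",(.455,-.307),0)):
    m,sc=mask(n,"side",S,np.array(x0),z+.007)
    if m is not None: print(n,sc,fit(n,x0,z,[(S,m)]))
save(S,"s5",(200,350,250,450),4);print(robot.read_state()["eef_pos"])
E
```

```text
base_ring 0.74 (array([ 0.5464, -0.0984]), np.float64(0.5261101722717285))
well 0.75 (array([ 0.4558, -0.3063]), np.float64(0.09086956828832626))
[ 0.4554 -0.3066  0.0817]
```

View pics/s5.png

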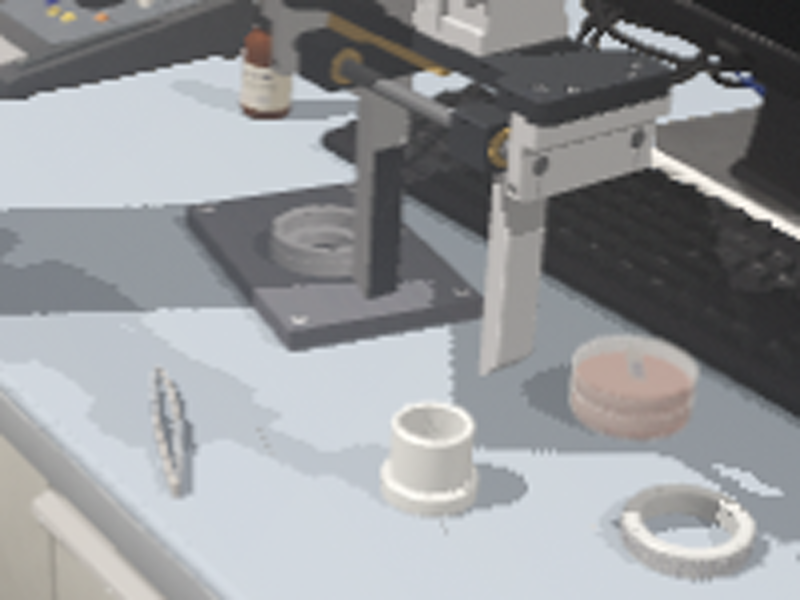

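The base ring sits level in the seat. The gripper is centred over the well, so I'm descending onto its body.

Call:
send_rows(
  deltas=[
    {"dx": 0, "dy": 0, "dz": 0.5, "wx": 0, "wy": 0, "wz": 0},
    {"dx": 0, "dy": 0, "dz": 0.8, "wx": 0, "wy": 0, "wz": 0},
    {"dx": 0, "dy": 0, "dz": 0.6, "wx": 0, "wy": 0, "wz": 0},
    {"dx": 0, "dy": 0, "dz": 0.35, "wx": 0, "wy": 0, "wz": 0},
    {"dx": 0, "dy": 0, "dz": 0, "wx": 0, "wy": 0, "wz": 0},
    {"dx": 0, "dy": 0, "dz": 0, "wx": 0, "wy": 0, "wz": 0},
  ],
  grip=0.4,
)

```text
time: 27.15
eef_pos: [0.4554, -0.3074, 0.0147]
tool_rot: [-3.141, 0.001, 3.141]
force: [0.3, -1.2, -0.3]
finger_gap: 0.702
gripper_force: 0.0
```

Call:
send_rows(
  deltas=[
    {"dx": 0, "dy": 0, "dz": 0, "wx": 0, "wy": 0, "wz": 0},
    {"dx": 0, "dy": 0, "dz": 0, "wx": 0, "wy": 0, "wz": 0},
    {"dx": 0, "dy": 0, "dz": 0, "wx": 0, "wy": 0, "wz": 0},
    {"dx": 0, "dy": 0, "dz": 0, "wx": 0, "wy": 0, "wz": 0},
    {"dx": 0, "dy": 0, "dz": 0, "wx": 0, "wy": 0, "wz": 0},
    {"dx": 0, "dy": 0, "dz": 0, "wx": 0, "wy": 0, "wz": 0},
    {"dx": 0, "dy": 0, "dz": 0, "wx": 0, "wy": 0, "wz": 0},
    {"dx": 0, "dy": 0, "dz": 0, "wx": 0, "wy": 0, "wz": 0},
  ],
  grip=-0.4,
  squeeze=5,
)

```text
time: 27.95
eef_pos: [0.455, -0.3075, 0.0143]
tool_rot: [-3.141, 0.0, 3.141]
force: [0.2, 0.9, 4.7]
finger_gap: 0.382
gripper_force: 5.0
```

Call:
send_rows(
  deltas=[
    {"dx": 0, "dy": 0, "dz": 0, "wx": 0, "wy": 0, "wz": 0},
    {"dx": 0, "dy": 0, "dz": 0, "wx": 0, "wy": 0, "wz": 0},
    {"dx": 0, "dy": 0, "dz": 0, "wx": 0, "wy": 0, "wz": 0},
    {"dx": 0, "dy": 0, "dz": 0, "wx": 0, "wy": 0, "wz": 0.02},
    {"dx": 0, "dy": 0, "dz": 0, "wx": 0, "wy": 0, "wz": 0.04},
    {"dx": 0, "dy": 0, "dz": 0, "wx": 0, "wy": 0, "wz": 0.045},
    {"dx": 0, "dy": 0, "dz": 0, "wx": 0, "wy": 0, "wz": 0.045},
    {"dx": 0, "dy": 0, "dz": 0, "wx": 0, "wy": 0, "wz": 0.045},
    {"dx": 0, "dy": 0, "dz": 0, "wx": 0, "wy": 0, "wz": 0.045},
    {"dx": 0, "dy": 0, "dz": 0, "wx": 0, "wy": 0, "wz": 0.045},
    {"dx": 0, "dy": 0, "dz": 0, "wx": 0, "wy": 0, "wz": 0.045},
    {"dx": 0, "dy": 0, "dz": 0, "wx": 0, "wy": 0, "wz": 0.045},
    {"dx": 0, "dy": 0, "dz": 0, "wx": 0, "wy": 0, "wz": 0.045},
    {"dx": 0, "dy": 0, "dz": 0, "wx": 0, "wy": 0, "wz": 0.045},
    {"dx": 0, "dy": 0, "dz": 0, "wx": 0, "wy": 0, "wz": 0.035},
    {"dx": 0, "dy": 0, "dz": 0, "wx": 0, "wy": 0, "wz": 0},
  ],
  grip=0.3,
)

```text
time: 29.55
eef_pos: [0.4549, -0.3074, 0.0139]
tool_rot: [-3.141, -0.0, 1.569]
force: [-0.2, -0.5, -0.2]
finger_gap: 0.649
gripper_force: 0.0
```

Call:
send_rows(
  deltas=[
    {"dx": 0, "dy": 0, "dz": 0, "wx": 0, "wy": 0, "wz": 0},
    {"dx": 0, "dy": 0, "dz": 0, "wx": 0, "wy": 0, "wz": 0},
    {"dx": 0, "dy": 0, "dz": 0, "wx": 0, "wy": 0, "wz": 0},
    {"dx": 0, "dy": 0, "dz": 0, "wx": 0, "wy": 0, "wz": 0},
    {"dx": 0, "dy": 0, "dz": 0, "wx": 0, "wy": 0, "wz": 0},
    {"dx": 0, "dy": 0, "dz": 0, "wx": 0, "wy": 0, "wz": 0},
    {"dx": 0, "dy": 0, "dz": 0, "wx": 0, "wy": 0, "wz": 0},
    {"dx": 0, "dy": 0, "dz": 0, "wx": 0, "wy": 0, "wz": 0},
  ],
  grip=-0.4,
  squeeze=12,
)

```text
time: 30.35
eef_pos: [0.455, -0.3074, 0.0141]
tool_rot: [3.142, 0.0, 1.57]
force: [-0.6, 1.1, 0.3]
finger_gap: 0.378
gripper_force: 12.0
```

Call:
send_rows(
  deltas=[
    {"dx": 0, "dy": 0, "dz": -0.3, "wx": 0, "wy": 0, "wz": 0},
    {"dx": 0, "dy": 0, "dz": -0.7, "wx": 0, "wy": 0, "wz": 0},
    {"dx": 0.2, "dy": 0.1, "dz": -0.8, "wx": 0, "wy": 0, "wz": 0},
    {"dx": 0.5, "dy": 0.2, "dz": -0.2, "wx": 0, "wy": 0, "wz": 0},
    {"dx": 0.8, "dy": 0.3, "dz": 0, "wx": 0, "wy": 0, "wz": 0},
    {"dx": 0.8, "dy": 0.4, "dz": 0, "wx": 0, "wy": 0, "wz": 0},
    {"dx": 0.8, "dy": 0.4, "dz": 0, "wx": 0, "wy": 0, "wz": 0},
    {"dx": 0.8, "dy": 0.4, "dz": 0, "wx": 0, "wy": 0, "wz": 0},
    {"dx": 0.8, "dy": 0.4, "dz": 0, "wx": 0, "wy": 0, "wz": 0},
    {"dx": 0.8, "dy": 0.4, "dz": 0, "wx": 0, "wy": 0, "wz": 0},
    {"dx": 0.7, "dy": 0.2, "dz": 0, "wx": 0, "wy": 0, "wz": 0},
    {"dx": 0.4, "dy": 0.2, "dz": 0, "wx": 0, "wy": 0, "wz": 0},
    {"dx": 0.2, "dy": 0, "dz": 0.2, "wx": 0, "wy": 0, "wz": 0},
    {"dx": 0, "dy": 0, "dz": 0.4, "wx": 0, "wy": 0, "wz": 0},
    {"dx": 0, "dy": 0, "dz": 0.3, "wx": 0, "wy": 0, "wz": 0},
    {"dx": 0, "dy": 0, "dz": 0, "wx": 0, "wy": 0, "wz": 0},
    {"dx": 0, "dy": 0, "dz": 0, "wx": 0, "wy": 0, "wz": 0},
  ],
)

```text
time: 32.05
eef_pos: [0.5448, -0.1041, 0.0467]
tool_rot: [-3.141, -0.0, 1.569]
force: [-0.6, 0.5, 0.7]
finger_gap: 0.38
gripper_force: 12.0
```

Call:
send_rows(
  deltas=[
    {"dx": 0, "dy": 0, "dz": 0.15, "wx": 0, "wy": 0, "wz": 0},
    {"dx": 0, "dy": 0, "dz": 0.12, "wx": 0, "wy": 0, "wz": 0},
    {"dx": 0, "dy": 0, "dz": 0.1, "wx": 0, "wy": 0, "wz": 0},
    {"dx": 0, "dy": 0, "dz": 0.1, "wx": 0, "wy": 0, "wz": 0},
    {"dx": 0, "dy": 0, "dz": 0.07, "wx": 0, "wy": 0, "wz": 0},
    {"dx": 0, "dy": 0, "dz": 0, "wx": 0, "wy": 0, "wz": 0},
    {"dx": 0, "dy": 0, "dz": 0, "wx": 0, "wy": 0, "wz": 0},
  ],
)

```text
time: 32.75
eef_pos: [0.5451, -0.1035, 0.0309]
tool_rot: [3.142, 0.0, 1.57]
force: [-0.0, -0.1, -0.2]
finger_gap: 0.384
gripper_force: 12.0
```

Call:
send_rows(
  deltas=[
    {"dx": 0, "dy": 0, "dz": 0, "wx": 0, "wy": 0, "wz": 0},
    {"dx": 0, "dy": 0, "dz": 0, "wx": 0, "wy": 0, "wz": 0},
    {"dx": 0, "dy": 0, "dz": 0, "wx": 0, "wy": 0, "wz": 0},
    {"dx": 0, "dy": 0, "dz": -0.5, "wx": 0, "wy": 0, "wz": 0},
    {"dx": 0, "dy": 0, "dz": -0.8, "wx": 0, "wy": 0, "wz": 0},
    {"dx": 0, "dy": 0, "dz": -0.5, "wx": 0, "wy": 0, "wz": 0},
    {"dx": -0.5, "dy": 0, "dz": 0, "wx": 0, "wy": 0, "wz": 0},
    {"dx": -0.9, "dy": -0.1, "dz": 0, "wx": 0, "wy": 0, "wz": 0},
    {"dx": -0.9, "dy": -0.1, "dz": 0, "wx": 0, "wy": 0, "wz": 0},
    {"dx": -0.9, "dy": -0.1, "dz": 0, "wx": 0, "wy": 0, "wz": 0},
    {"dx": -0.9, "dy": -0.1, "dz": 0, "wx": 0, "wy": 0, "wz": 0},
    {"dx": -0.9, "dy": -0.1, "dz": 0, "wx": 0, "wy": 0, "wz": 0},
    {"dx": -0.9, "dy": -0.1, "dz": 0, "wx": 0, "wy": 0, "wz": 0},
    {"dx": -0.9, "dy": 0, "dz": 0, "wx": 0, "wy": 0, "wz": 0},
    {"dx": -0.9, "dy": 0, "dz": 0, "wx": 0, "wy": 0, "wz": 0},
    {"dx": -0.9, "dy": 0, "dz": 0, "wx": 0, "wy": 0, "wz": 0},
    {"dx": -0.7, "dy": 0, "dz": 0, "wx": 0, "wy": 0, "wz": 0},
    {"dx": -0.5, "dy": 0, "dz": 0, "wx": 0, "wy": 0, "wz": 0},
    {"dx": 0, "dy": 0, "dz": 0, "wx": 0, "wy": 0, "wz": 0},
    {"dx": 0, "dy": 0, "dz": 0, "wx": 0, "wy": 0, "wz": 0},
  ],
  grip=0.5,
)

```text
time: 34.75
eef_pos: [0.5264, -0.3975, 0.0843]
tool_rot: [-3.141, -0.001, 1.57]
force: [-1.0, 0.8, 1.1]
finger_gap: 0.75
gripper_force: 0.0
```

```bash
python3 - <<'E'
from h import *
np.set_printoptions(precision=4,suppress=True)
S=robot.get_image("side")
for n,x0,z in(("well",(.5446,-.1035),.016),("clamp_ring",(.5255,-.3973),0)):
    m,sc=mask(n,"side",S,np.array(x0),z+.007)
    if m is not None: print(n,sc,fit(n,x0,z,[(S,m)]))
save(S,"s6",(200,360,260,460),4);print(robot.read_state()["eef_pos"])
E
```

```text
well 0.52 (array([ 0.5507, -0.0928]), np.float64(0.20839723944664001))
clamp_ring 0.66 (array([ 0.5225, -0.3998]), np.float64(0.05003511160612106))
[ 0.5269 -0.3968  0.0848]
```

View pics/s6.png

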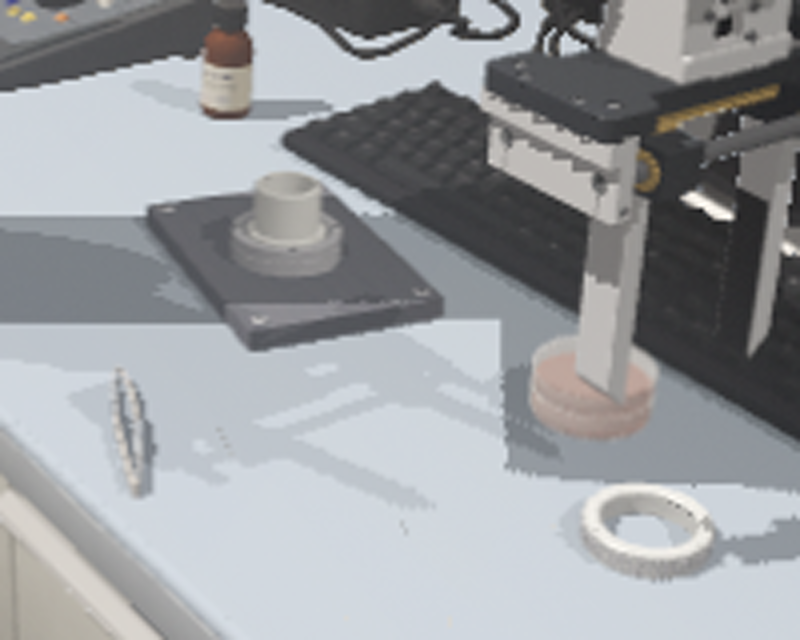

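The well stands upright, with its foot flush in the base ring. I'm descending on the clamp ring.

Call:
send_rows(
  deltas=[
    {"dx": -0.02, "dy": -0.04, "dz": 0.5, "wx": 0, "wy": 0, "wz": 0},
    {"dx": 0, "dy": 0, "dz": 0.8, "wx": 0, "wy": 0, "wz": 0},
    {"dx": 0, "dy": 0, "dz": 0.8, "wx": 0, "wy": 0, "wz": 0},
    {"dx": 0, "dy": 0, "dz": 0.4, "wx": 0, "wy": 0, "wz": 0},
    {"dx": 0, "dy": 0, "dz": 0.18, "wx": 0, "wy": 0, "wz": 0},
    {"dx": 0, "dy": 0, "dz": 0, "wx": 0, "wy": 0, "wz": 0},
    {"dx": 0, "dy": 0, "dz": 0, "wx": 0, "wy": 0, "wz": 0},
  ],
)

```text
time: 35.6
eef_pos: [0.5262, -0.3983, 0.0054]
tool_rot: [3.141, 0.001, 1.57]
force: [0.2, -0.1, 0.2]
finger_gap: 0.751
gripper_force: 0.0
```

Call:
send_rows(
  deltas=[
    {"dx": 0, "dy": 0, "dz": 0, "wx": 0, "wy": 0, "wz": 0},
    {"dx": 0, "dy": 0, "dz": 0, "wx": 0, "wy": 0, "wz": 0},
    {"dx": 0, "dy": 0, "dz": 0, "wx": 0, "wy": 0, "wz": 0},
    {"dx": 0, "dy": 0, "dz": 0, "wx": 0, "wy": 0, "wz": 0},
    {"dx": 0, "dy": 0, "dz": 0, "wx": 0, "wy": 0, "wz": 0},
    {"dx": 0, "dy": 0, "dz": 0, "wx": 0, "wy": 0, "wz": 0},
  ],
  grip=0,
  squeeze=6,
)

```text
time: 36.2
eef_pos: [0.5259, -0.3983, 0.0051]
tool_rot: [3.141, 0.001, 1.57]
force: [-0.9, 1.8, 5.9]
finger_gap: 0.589
gripper_force: 6.0
```

Call:
send_rows(
  deltas=[
    {"dx": 0, "dy": 0, "dz": 0, "wx": 0, "wy": 0, "wz": 0},
    {"dx": 0, "dy": 0, "dz": 0, "wx": 0, "wy": 0, "wz": 0},
    {"dx": 0, "dy": 0, "dz": 0, "wx": 0, "wy": 0, "wz": 0},
    {"dx": 0, "dy": 0, "dz": 0, "wx": 0, "wy": 0, "wz": -0.02},
    {"dx": 0, "dy": 0, "dz": 0, "wx": 0, "wy": 0, "wz": -0.04},
    {"dx": 0, "dy": 0, "dz": 0, "wx": 0, "wy": 0, "wz": -0.045},
    {"dx": 0, "dy": 0, "dz": 0, "wx": 0, "wy": 0, "wz": -0.045},
    {"dx": 0, "dy": 0, "dz": 0, "wx": 0, "wy": 0, "wz": -0.045},
    {"dx": 0, "dy": 0, "dz": 0, "wx": 0, "wy": 0, "wz": -0.045},
    {"dx": 0, "dy": 0, "dz": 0, "wx": 0, "wy": 0, "wz": -0.045},
    {"dx": 0, "dy": 0, "dz": 0, "wx": 0, "wy": 0, "wz": -0.045},
    {"dx": 0, "dy": 0, "dz": 0, "wx": 0, "wy": 0, "wz": -0.045},
    {"dx": 0, "dy": 0, "dz": 0, "wx": 0, "wy": 0, "wz": -0.045},
    {"dx": 0, "dy": 0, "dz": 0, "wx": 0, "wy": 0, "wz": -0.045},
    {"dx": 0, "dy": 0, "dz": 0, "wx": 0, "wy": 0, "wz": -0.035},
    {"dx": 0, "dy": 0, "dz": 0, "wx": 0, "wy": 0, "wz": 0},
  ],
  grip=0.5,
)

```text
time: 37.8
eef_pos: [0.5257, -0.398, 0.0043]
tool_rot: [3.141, -0.0, -3.14]
force: [-0.6, 0.6, -0.6]
finger_gap: 0.747
gripper_force: 0.0
```

Call:
send_rows(
  deltas=[
    {"dx": 0, "dy": 0, "dz": 0, "wx": 0, "wy": 0, "wz": 0},
    {"dx": 0, "dy": 0, "dz": 0, "wx": 0, "wy": 0, "wz": 0},
    {"dx": 0, "dy": 0, "dz": 0, "wx": 0, "wy": 0, "wz": 0},
    {"dx": 0, "dy": 0, "dz": 0, "wx": 0, "wy": 0, "wz": 0},
    {"dx": 0, "dy": 0, "dz": 0, "wx": 0, "wy": 0, "wz": 0},
    {"dx": 0, "dy": 0, "dz": 0, "wx": 0, "wy": 0, "wz": 0},
    {"dx": 0, "dy": 0, "dz": 0, "wx": 0, "wy": 0, "wz": 0},
  ],
  grip=0,
  squeeze=20,
)

```text
time: 38.5
eef_pos: [0.5257, -0.398, 0.0044]
tool_rot: [3.142, -0.0, 3.141]
force: [0.3, 0.1, -0.8]
finger_gap: 0.585
gripper_force: 20.0
```

Call:
send_rows(
  deltas=[
    {"dx": 0, "dy": 0, "dz": -0.3, "wx": 0, "wy": 0, "wz": 0},
    {"dx": 0, "dy": 0, "dz": -0.7, "wx": 0, "wy": 0, "wz": 0},
    {"dx": 0, "dy": 0, "dz": -0.9, "wx": 0, "wy": 0, "wz": 0},
    {"dx": 0, "dy": 0.4, "dz": -0.9, "wx": 0, "wy": 0, "wz": 0},
    {"dx": -0.1, "dy": 0.8, "dz": 0, "wx": 0, "wy": 0, "wz": 0},
    {"dx": -0.1, "dy": 0.9, "dz": 0, "wx": 0, "wy": 0, "wz": 0},
    {"dx": -0.1, "dy": 0.9, "dz": 0, "wx": 0, "wy": 0, "wz": 0},
    {"dx": -0.1, "dy": 0.9, "dz": 0, "wx": 0, "wy": 0, "wz": 0},
    {"dx": -0.1, "dy": 0.9, "dz": 0, "wx": 0, "wy": 0, "wz": 0},
    {"dx": -0.1, "dy": 0.9, "dz": 0, "wx": 0, "wy": 0, "wz": 0},
    {"dx": -0.04, "dy": 0.9, "dz": 0, "wx": 0, "wy": 0, "wz": 0},
    {"dx": 0, "dy": 0.9, "dz": 0, "wx": 0, "wy": 0, "wz": 0},
    {"dx": 0, "dy": 0.9, "dz": 0, "wx": 0, "wy": 0, "wz": 0},
    {"dx": 0, "dy": 0.7, "dz": 0, "wx": 0, "wy": 0, "wz": 0},
    {"dx": 0, "dy": 0.5, "dz": 0, "wx": 0, "wy": 0, "wz": 0},
    {"dx": 0, "dy": 0.22, "dz": 0, "wx": 0, "wy": 0, "wz": 0},
    {"dx": 0, "dy": 0, "dz": 0, "wx": 0, "wy": 0, "wz": 0},
    {"dx": 0, "dy": 0, "dz": 0, "wx": 0, "wy": 0, "wz": 0},
  ],
)

```text
time: 40.3
eef_pos: [0.5451, -0.1041, 0.0885]
tool_rot: [-3.141, 0.0, 3.141]
force: [-0.1, -0.2, -0.3]
finger_gap: 0.585
gripper_force: 20.0
```

Call:
send_rows(
  deltas=[
    {"dx": 0, "dy": 0.02, "dz": 0.4, "wx": 0, "wy": 0, "wz": 0},
    {"dx": 0, "dy": 0, "dz": 0.4, "wx": 0, "wy": 0, "wz": 0},
    {"dx": 0, "dy": 0, "dz": 0.15, "wx": 0, "wy": 0, "wz": 0},
    {"dx": 0, "dy": 0, "dz": 0.15, "wx": 0, "wy": 0, "wz": 0},
    {"dx": 0, "dy": 0, "dz": 0.15, "wx": 0, "wy": 0, "wz": 0},
    {"dx": 0, "dy": 0, "dz": 0.15, "wx": 0, "wy": 0, "wz": 0},
    {"dx": 0, "dy": 0, "dz": 0, "wx": 0, "wy": 0, "wz": 0},
    {"dx": 0, "dy": 0, "dz": 0, "wx": 0, "wy": 0, "wz": 0},
  ],
)

```text
time: 41.1
eef_pos: [0.5451, -0.1029, 0.0465]
tool_rot: [-3.142, 0.0, 3.141]
force: [-1.1, -0.2, -1.1]
finger_gap: 0.581
gripper_force: 20.0
```

Call:
send_rows(
  deltas=[
    {"dx": 0, "dy": 0, "dz": 0.15, "wx": 0, "wy": 0, "wz": 0},
    {"dx": 0, "dy": 0, "dz": 0.15, "wx": 0, "wy": 0, "wz": 0},
    {"dx": 0, "dy": 0, "dz": 0.13, "wx": 0, "wy": 0, "wz": 0},
    {"dx": 0, "dy": 0, "dz": 0.1, "wx": 0, "wy": 0, "wz": 0},
    {"dx": 0, "dy": 0, "dz": 0, "wx": 0, "wy": 0, "wz": 0},
    {"dx": 0, "dy": 0, "dz": 0, "wx": 0, "wy": 0, "wz": 0},
  ],
)

```text
time: 41.7
eef_pos: [0.5451, -0.1029, 0.0304]
tool_rot: [-3.142, -0.0, 3.141]
force: [0.5, -0.3, -0.6]
finger_gap: 0.583
gripper_force: 20.0
```

Call:
send_rows(
  deltas=[
    {"dx": 0, "dy": 0, "dz": 0, "wx": 0, "wy": 0, "wz": 0},
    {"dx": 0, "dy": 0, "dz": 0, "wx": 0, "wy": 0, "wz": 0},
    {"dx": 0, "dy": 0, "dz": 0, "wx": 0, "wy": 0, "wz": 0},
    {"dx": 0, "dy": 0, "dz": -0.5, "wx": 0, "wy": 0, "wz": 0},
    {"dx": 0, "dy": 0, "dz": -0.8, "wx": 0, "wy": 0, "wz": 0},
    {"dx": 0, "dy": 0.4, "dz": -0.7, "wx": 0, "wy": 0, "wz": 0},
    {"dx": 0.4, "dy": 0.8, "dz": 0, "wx": 0, "wy": 0, "wz": 0},
    {"dx": 0.4, "dy": 0.8, "dz": 0, "wx": 0, "wy": 0, "wz": 0},
    {"dx": 0.4, "dy": 0.8, "dz": 0, "wx": 0, "wy": 0, "wz": 0},
    {"dx": 0.4, "dy": 0.8, "dz": 0, "wx": 0, "wy": 0, "wz": 0},
    {"dx": 0.4, "dy": 0.8, "dz": 0, "wx": 0, "wy": 0, "wz": 0},
    {"dx": 0.4, "dy": 0.8, "dz": 0, "wx": 0, "wy": 0, "wz": 0},
    {"dx": 0.4, "dy": 0.8, "dz": 0, "wx": 0, "wy": 0, "wz": 0},
    {"dx": 0.4, "dy": 0.8, "dz": 0, "wx": 0, "wy": 0, "wz": 0},
    {"dx": 0.4, "dy": 0.8, "dz": 0, "wx": 0, "wy": 0, "wz": 0},
    {"dx": 0.4, "dy": 0.8, "dz": 0, "wx": 0, "wy": 0, "wz": 0},
    {"dx": 0.3, "dy": 0.7, "dz": 0, "wx": 0, "wy": 0, "wz": 0},
    {"dx": 0.2, "dy": 0.4, "dz": 0, "wx": 0, "wy": 0, "wz": 0},
    {"dx": 0, "dy": 0, "dz": 0, "wx": 0, "wy": 0, "wz": 0},
    {"dx": 0, "dy": 0, "dz": 0, "wx": 0, "wy": 0, "wz": 0},
  ],
  grip=0.5,
)

```text
time: 43.7
eef_pos: [0.4105, 0.1818, 0.0909]
tool_rot: [3.142, 0.001, 3.141]
force: [0.1, -0.2, 0.3]
finger_gap: 0.747
gripper_force: 0.0
```

```bash
python3 - <<'E'
from h import *
np.set_printoptions(precision=4,suppress=True)
S=robot.get_image("side")
m,sc=mask("lid","side",S,np.array((.409,.183)),.007)
if m is not None: print(sc,fit("lid",(.409,.183),0,[(S,m)]))
v=np.hstack([S["image"][200:300,270:390],S["image"][170:270,170:270]])[:,:,::-1]
cv2.imwrite("pics/v7.png",cv2.resize(v,None,fx=3.6,fy=3.6,interpolation=cv2.INTER_CUBIC));print(robot.read_state()["eef_pos"])
E
```

```text
0.67 (array([0.4087, 0.181 ]), np.float64(0.11033163219690323))
[0.4106 0.1815 0.0907]
```

View pics/v7.png

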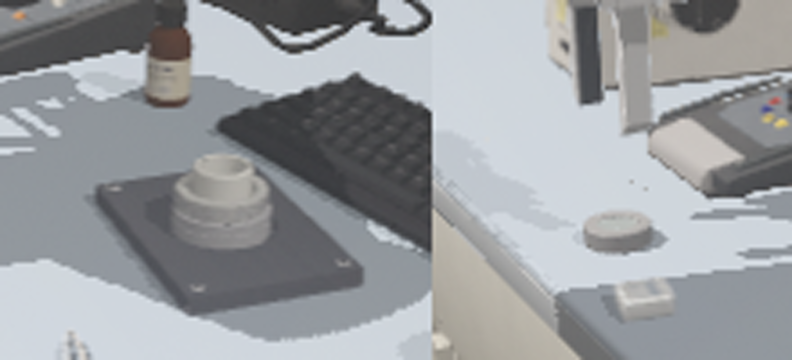

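The clamp ring rests flat on the base ring. I'm descending on the lid.

Call:
send_rows(
  deltas=[
    {"dx": 0.05, "dy": 0.02, "dz": 0.5, "wx": 0, "wy": 0, "wz": 0},
    {"dx": 0, "dy": 0, "dz": 0.8, "wx": 0, "wy": 0, "wz": 0},
    {"dx": 0, "dy": 0, "dz": 0.8, "wx": 0, "wy": 0, "wz": 0},
    {"dx": 0, "dy": 0, "dz": 0.5, "wx": 0, "wy": 0, "wz": 0},
    {"dx": 0, "dy": 0, "dz": 0.28, "wx": 0, "wy": 0, "wz": 0},
    {"dx": 0, "dy": 0, "dz": 0, "wx": 0, "wy": 0, "wz": 0},
    {"dx": 0, "dy": 0, "dz": 0, "wx": 0, "wy": 0, "wz": 0},
  ],
  grip=0.35,
)

```text
time: 44.5
eef_pos: [0.4091, 0.1826, 0.0047]
tool_rot: [3.141, 0.001, 3.141]
force: [0.9, -0.4, 0.7]
finger_gap: 0.675
gripper_force: 0.0
```

Call:
send_rows(
  deltas=[
    {"dx": 0, "dy": 0, "dz": 0, "wx": 0, "wy": 0, "wz": 0},
    {"dx": 0, "dy": 0, "dz": 0, "wx": 0, "wy": 0, "wz": 0},
    {"dx": 0, "dy": 0, "dz": 0, "wx": 0, "wy": 0, "wz": 0},
    {"dx": 0, "dy": 0, "dz": 0, "wx": 0, "wy": 0, "wz": 0},
    {"dx": 0, "dy": 0, "dz": 0, "wx": 0, "wy": 0, "wz": 0},
    {"dx": 0, "dy": 0, "dz": 0, "wx": 0, "wy": 0, "wz": 0},
  ],
  grip=-0.15,
  squeeze=5,
)

```text
time: 45.1
eef_pos: [0.409, 0.1829, 0.0046]
tool_rot: [3.141, 0.001, 3.141]
force: [-0.5, -0.3, 6.5]
finger_gap: 0.509
gripper_force: 5.0
```

Call:
send_rows(
  deltas=[
    {"dx": 0, "dy": 0, "dz": 0, "wx": 0, "wy": 0, "wz": 0},
    {"dx": 0, "dy": 0, "dz": 0, "wx": 0, "wy": 0, "wz": 0},
    {"dx": 0, "dy": 0, "dz": 0, "wx": 0, "wy": 0, "wz": 0},
    {"dx": 0, "dy": 0, "dz": 0, "wx": 0, "wy": 0, "wz": 0.02},
    {"dx": 0, "dy": 0, "dz": 0, "wx": 0, "wy": 0, "wz": 0.04},
    {"dx": 0, "dy": 0, "dz": 0, "wx": 0, "wy": 0, "wz": 0.045},
    {"dx": 0, "dy": 0, "dz": 0, "wx": 0, "wy": 0, "wz": 0.045},
    {"dx": 0, "dy": 0, "dz": 0, "wx": 0, "wy": 0, "wz": 0.045},
    {"dx": 0, "dy": 0, "dz": 0, "wx": 0, "wy": 0, "wz": 0.045},
    {"dx": 0, "dy": 0, "dz": 0, "wx": 0, "wy": 0, "wz": 0.045},
    {"dx": 0, "dy": 0, "dz": 0, "wx": 0, "wy": 0, "wz": 0.045},
    {"dx": 0, "dy": 0, "dz": 0, "wx": 0, "wy": 0, "wz": 0.045},
    {"dx": 0, "dy": 0, "dz": 0, "wx": 0, "wy": 0, "wz": 0.045},
    {"dx": 0, "dy": 0, "dz": 0, "wx": 0, "wy": 0, "wz": 0.045},
    {"dx": 0, "dy": 0, "dz": 0, "wx": 0, "wy": 0, "wz": 0.035},
    {"dx": 0, "dy": 0, "dz": 0, "wx": 0, "wy": 0, "wz": 0},
  ],
  grip=0.35,
)

```text
time: 46.7
eef_pos: [0.4087, 0.1828, 0.0041]
tool_rot: [-3.141, 0.0, 1.569]
force: [0.2, -0.9, -0.3]
finger_gap: 0.677
gripper_force: 0.0
```

Call:
send_rows(
  deltas=[
    {"dx": 0, "dy": 0, "dz": 0, "wx": 0, "wy": 0, "wz": 0},
    {"dx": 0, "dy": 0, "dz": 0, "wx": 0, "wy": 0, "wz": 0},
    {"dx": 0, "dy": 0, "dz": 0, "wx": 0, "wy": 0, "wz": 0},
    {"dx": 0, "dy": 0, "dz": 0, "wx": 0, "wy": 0, "wz": 0},
    {"dx": 0, "dy": 0, "dz": 0, "wx": 0, "wy": 0, "wz": 0},
    {"dx": 0, "dy": 0, "dz": 0, "wx": 0, "wy": 0, "wz": 0},
  ],
  grip=-0.15,
  squeeze=10,
)

```text
time: 47.3
eef_pos: [0.4087, 0.1828, 0.0041]
tool_rot: [-3.142, 0.0, 1.571]
force: [0.2, 0.3, -0.5]
finger_gap: 0.505
gripper_force: 10.0
```

Call:
send_rows(
  deltas=[
    {"dx": 0, "dy": 0, "dz": -0.3, "wx": 0, "wy": 0, "wz": 0},
    {"dx": 0, "dy": 0, "dz": -0.7, "wx": 0, "wy": 0, "wz": 0},
    {"dx": 0, "dy": 0, "dz": -0.9, "wx": 0, "wy": 0, "wz": 0},
    {"dx": -0.4, "dy": 0.2, "dz": -0.96, "wx": 0, "wy": 0, "wz": 0},
    {"dx": -0.8, "dy": 0.4, "dz": 0, "wx": 0, "wy": 0, "wz": 0},
    {"dx": -0.8, "dy": 0.4, "dz": 0, "wx": 0, "wy": 0, "wz": 0},
    {"dx": -0.8, "dy": 0.4, "dz": 0, "wx": 0, "wy": 0, "wz": 0},
    {"dx": -0.8, "dy": 0.4, "dz": 0, "wx": 0, "wy": 0, "wz": 0},
    {"dx": -0.8, "dy": 0.4, "dz": 0, "wx": 0, "wy": 0, "wz": 0},
    {"dx": -0.8, "dy": 0.4, "dz": 0, "wx": 0, "wy": 0, "wz": 0},
    {"dx": -0.8, "dy": 0.4, "dz": 0, "wx": 0, "wy": 0, "wz": 0},
    {"dx": -0.8, "dy": 0.4, "dz": 0, "wx": 0, "wy": 0, "wz": 0},
    {"dx": -0.8, "dy": 0.4, "dz": 0, "wx": 0, "wy": 0, "wz": 0},
    {"dx": -0.8, "dy": 0.4, "dz": 0, "wx": 0, "wy": 0, "wz": 0},
    {"dx": -0.7, "dy": 0.34, "dz": 0, "wx": 0, "wy": 0, "wz": 0},
    {"dx": -0.4, "dy": 0, "dz": 0, "wx": 0, "wy": 0, "wz": 0},
    {"dx": -0.04, "dy": 0, "dz": 0, "wx": 0, "wy": 0, "wz": 0},
    {"dx": 0, "dy": 0, "dz": 0, "wx": 0, "wy": 0, "wz": 0},
    {"dx": 0, "dy": 0, "dz": 0, "wx": 0, "wy": 0, "wz": 0},
  ],
)

```text
time: 49.2
eef_pos: [0.5445, -0.1026, 0.0902]
tool_rot: [3.142, -0.0, 1.571]
force: [-0.4, -0.0, -1.2]
finger_gap: 0.504
gripper_force: 10.0
```

Call:
send_rows(
  deltas=[
    {"dx": -0.02, "dy": 0.01, "dz": 0.4, "wx": 0, "wy": 0, "wz": 0},
    {"dx": 0, "dy": 0, "dz": 0.4, "wx": 0, "wy": 0, "wz": 0},
    {"dx": 0, "dy": 0, "dz": 0.2, "wx": 0, "wy": 0, "wz": 0},
    {"dx": 0, "dy": 0, "dz": 0.1, "wx": 0, "wy": 0, "wz": 0},
    {"dx": 0, "dy": 0, "dz": 0.1, "wx": 0, "wy": 0, "wz": 0},
    {"dx": 0, "dy": 0, "dz": 0.08, "wx": 0, "wy": 0, "wz": 0},
    {"dx": 0, "dy": 0, "dz": 0, "wx": 0, "wy": 0, "wz": 0},
    {"dx": 0, "dy": 0, "dz": 0, "wx": 0, "wy": 0, "wz": 0},
  ],
)

```text
time: 50.0
eef_pos: [0.5452, -0.1041, 0.0517]
tool_rot: [3.141, 0.0, 1.57]
force: [0.4, -1.1, -0.5]
finger_gap: 0.505
gripper_force: 10.0
```

Call:
send_rows(
  deltas=[
    {"dx": 0, "dy": 0, "dz": 0.07, "wx": 0, "wy": 0, "wz": 0},
    {"dx": 0, "dy": 0, "dz": 0.06, "wx": 0, "wy": 0, "wz": 0},
    {"dx": 0, "dy": 0, "dz": 0.05, "wx": 0, "wy": 0, "wz": 0},
    {"dx": 0, "dy": 0, "dz": 0, "wx": 0, "wy": 0, "wz": 0},
    {"dx": 0, "dy": 0, "dz": 0, "wx": 0, "wy": 0, "wz": 0},
  ],
)

```text
time: 50.5
eef_pos: [0.5451, -0.1041, 0.0461]
tool_rot: [3.142, 0.0, 1.57]
force: [0.3, 0.3, 0.1]
finger_gap: 0.505
gripper_force: 10.0
```

Release, raise and move clear, then inspect.

Call:
send_rows(
  deltas=[
    {"dx": 0, "dy": 0, "dz": 0, "wx": 0, "wy": 0, "wz": 0},
    {"dx": 0, "dy": 0, "dz": 0, "wx": 0, "wy": 0, "wz": 0},
    {"dx": 0, "dy": 0, "dz": 0, "wx": 0, "wy": 0, "wz": 0},
    {"dx": 0, "dy": 0, "dz": -0.4, "wx": 0, "wy": 0, "wz": 0},
    {"dx": 0, "dy": 0, "dz": -0.8, "wx": 0, "wy": 0, "wz": 0},
    {"dx": 0, "dy": 0, "dz": -0.8, "wx": 0, "wy": 0, "wz": 0},
    {"dx": 0, "dy": -0.5, "dz": -0.8, "wx": 0, "wy": 0, "wz": 0},
    {"dx": 0.5, "dy": -0.8, "dz": 0, "wx": 0, "wy": 0, "wz": 0},
    {"dx": 0.8, "dy": -0.5, "dz": 0, "wx": 0, "wy": 0, "wz": 0},
    {"dx": 0.8, "dy": -0.5, "dz": 0, "wx": 0, "wy": 0, "wz": 0},
    {"dx": 0.8, "dy": -0.5, "dz": 0, "wx": 0, "wy": 0, "wz": 0},
    {"dx": 0.8, "dy": -0.5, "dz": 0, "wx": 0, "wy": 0, "wz": 0},
    {"dx": 0.8, "dy": 0, "dz": 0, "wx": 0, "wy": 0, "wz": 0},
    {"dx": 0.5, "dy": 0, "dz": 0, "wx": 0, "wy": 0, "wz": 0},
    {"dx": 0, "dy": 0, "dz": 0, "wx": 0, "wy": 0, "wz": 0},
  ],
  grip=0.35,
)

```text
time: 52.0
eef_pos: [0.4462, 0.0472, 0.131]
tool_rot: [3.14, -0.0, 1.572]
force: [0.2, -0.1, 0.2]
finger_gap: 0.676
gripper_force: 0.0
```

```bash
python3 - <<'E'
from h import *
S=robot.get_image("side");T=robot.get_image("top")
v=np.hstack([S["image"][190:340,270:450],T["image"][190:340,300:480]])[:,:,::-1]
cv2.imwrite("pics/v8.png",cv2.resize(v,None,fx=2.2,fy=3.0 if 0 else 2.2,interpolation=cv2.INTER_CUBIC))
cv2.imwrite("pics/v9.png",cv2.resize(S["image"][210:280,290:390,::-1],None,fx=8,fy=8,interpolation=cv2.INTER_CUBIC));print(robot.read_state()["eef_pos"])
E
```

```text
[0.44625924 0.04581692 0.13068832]
```

View pics/v8.png

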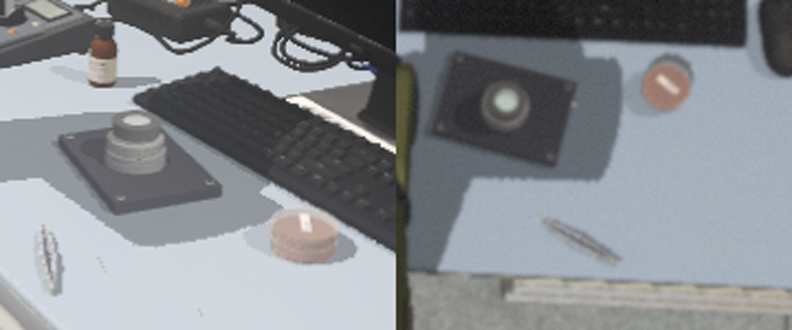

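View pics/v9.png

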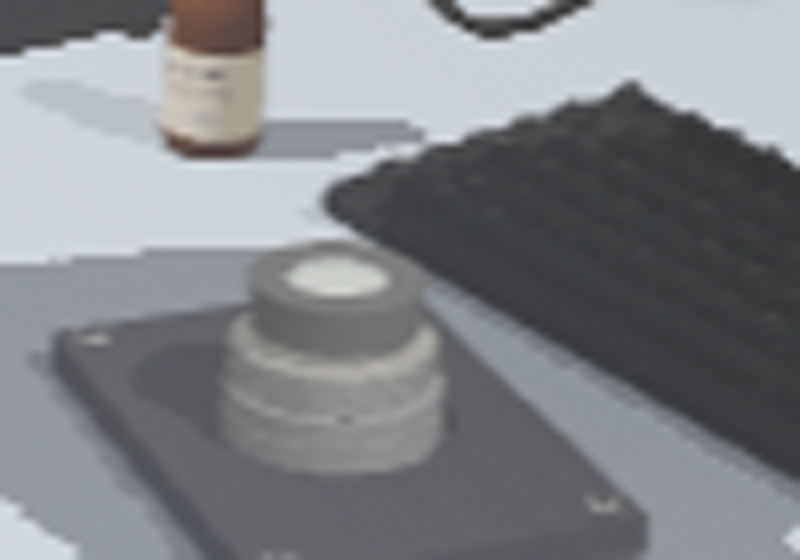

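The chamber stands complete, level and concentric, and the dishes are stacked squarely. The gripper is clear of everything.

```bash
python3 -c "
from cell import robot
print(robot.finish_job())"
```

```text
the job is handed in; nothing more can be done
None
```

I stacked the covered dish on the spare, built the imaging chamber in the seat in the order asked, and handed the job in about 52 s into the 136 s limit; the last pictures showed both level and square, with the gripper clear of everything.

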